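# Lock the tube rotator's shaft with the setscrew

## Robot

A 6-joint arm with a two-finger parallel gripper is mounted at the origin on a cart in front of the work surface, level with it; the furniture and walls round the work are solid. World frame = base frame: x ahead of the robot, y to its left, z up, the work surface at z = 0. Lengths are in m, angles in rad, forces in N, time in s.
With the tool pointing down it reaches from about 0.35 to 0.85 m from the base axis. Payload 8.1 kg.
Tool frame: the origin (TCP) lies on the centre line of the jaws, within the pads' length; the fingertips stand 11 mm ahead of it and the grasp point (between the pads) lies 8 mm behind it; x points along the fingers, y is the direction in which the jaws open and shut, and the axes are right-handed (so a half turn about x gives the same grasp; the last joint's range is limited). The gripper opens to 85 mm and grips with 20 to 120 N. Pads are 22 mm wide; open, the fingers measure 114 mm over their backs; the gripper's body (76 mm by 85 mm) begins 54 mm behind the grasp point. The pads swing forward as they close: fully open they stand 13 mm farther back than shut.
Start: joints at [-1.369, 0.13, 1.488, -0, 1.523, -0.085], TCP at [0.17, -0.575, 0.242] pointing down, gripper open.
Joint ranges: [-2.96, 2.96], [-0.89, 2.26], [0.02, 2.5], [-1.34, 4.48], [0, 2.73], [-2.66, 2.66]. Speed limits (rad/s): [2.39, 2.39, 2.79, 3.14, 3.14, 3.14].

## Interface

Orientations are given as a rotation vector (axis times angle).
In Python, from station import arm gives the robot as it stands.
- The arm moves only by the tool move_arm, never from a script. Its argument "targets" is a list of rows, each an object of numbers: "wx", "wy", "wz": the turn, a rotation vector about the tool's x, y, z in degrees; "dx", "dy", "dz": the shift along the tool's x, y, z in m; "jaw": the opening, from 0 (shut) to 1 (fully open). In form: [{"wx": .., "wy": .., "wz": .., "dx": .., "dy": .., "dz": .., "jaw": ..}, ...]. A call has 1 to 12 rows; each row is the pose to reach, as a shift and turn from the pose measured when the call began, along the tool's axes at that moment; what a row does not reach only later rows make up. A row lasts 1/8 s, in which the tool goes at most 62.5 mm and 10.7 degrees, less where a joint would pass 70% of its speed; a pose out of reach is approached as far as the arm can. A call with a gripper value outside its range is refused whole. The fingers move at their own pace and stop on an object; the grip force is fixed at half the most. Time passes only in rows, so rows that repeat a pose let the fingers close. It gives the time, the measured TCP pose, the force and the opening at its end, in the units of the state.
- arm.observe(): the state, without advancing time (a new reading comes with each control period).
- arm.capture(name): name is "scene" or "top" or "wrist"; returns a dict with "frame" (384x512x3 uint8, red, green, blue), "K" (3x3 intrinsics, pixels), "distortion" ([k1, k2, p1, p2, k3] as OpenCV has them; the pictures are not rectified), "extrinsics" (4x4, takes a point from camera to world coordinates); the wrist camera has in their place "T_tool_cam" (4x4, takes a point from camera to tool coordinates, whose origin is the TCP and whose axes are the tool frame's). Camera axes: x right, y down, z forward; pixel columns grow to the right and rows downward; lengths in m; the calibration is good to about 2 mm. A picture is of the moment at which its call begins: read the wrist's pose just before it. There is no depth.
- arm.finish_job(): hands the job in, once; it reports no verdict.
The state is a dict: "time": time; "joint_pos": joint angles; "dq": joint speeds; "joint_torque": joint torques, N m; "position": TCP position; "tcp_rot": TCP orientation; "ft_force": force on the tool from outside, world axes, zero at the start; "moment": the same for the moment, N m; "width": opening from 0.0 (shut) to 1.0 (fully open).
Only numpy, scipy, OpenCV 4.12 (cv2) and the standard library are available. Lean on these libraries where they do the work, as an engineer would, in place of code of your own. Each camera call takes 0.05 s, during which the arm holds its last target.

## Task

Lock the tube rotator for loading: first swing its crank until the flat on the shaft faces the setscrew squarely. Then take the T-handled hex key from its block, put it fully into the leaning setscrew and turn it clockwise until the screw comes to its stop. Leave the key standing in the screw, let go, and leave the other things on the worktop where they are.

Things in the scene. Friction and masses are not known exactly. Their poses are not given: they have to be found in the camera images.
- rotator: Tube rotator, fixed: grey base 94x165x12 mm, blocks of 56x56x126 at y=0 and 40x14x121 at y=-66. Origin: centre of the base's underside; z up, x away from the robot. Level shaft along y, axis at x=0, z=95 mm. White disc, diameter 100, at y=-82 to -105; crank at the +y end. The setscrew sits at y=0 in a round 40 mm boss, leaning 27 degrees from vertical towards -x; boss ends 60 mm from the axis.
- rotor_shaft (a joint): Shaft angle, rad (-0.7 to 2.1), held by friction (0.15 N m). 0: flat square to the setscrew; it grows as the crank swings towards the robot (rotator's -x). Shaft 38 mm, one flat 9 mm deep, bare between large block and crank. Crank and flat's facing direction are 57 degrees apart: at 0 the flat faces 27 degrees from vertical towards the robot and the crank leans 30 degrees away from it.
- crank_handle (a point): Middle of the crank's round black handle: a bar 14 mm in diameter, 50 mm long along rotator's y (y = 94 to 144 mm, this point 121), on the outer side of the crank's arm (y = 85 to 95). It moves with the shaft on a circle of 75 mm radius about the shaft's axis and does not spin on the crank.
- lock_screw (a joint): Angle of the setscrew about its own axis, rad; grows as it is turned clockwise (tightened), looking into its socket from outside. It begins between 0 and 0.4; its hard stop (tight) is at 1.2. Friction 0.08 N m.
- screw_seat (a point): Centre of the bottom of the setscrew's hexagon socket, 35 mm from the shaft's axis. z points out of the socket along the screw's axis (27 degrees from vertical, towards the robot); x is square to one of the socket's six flats and turns with the screw. Socket 15.4 mm across flats, 22 mm deep, then a 5 mm countersink widening to 25 mm.
- hex_key: T-handled hex key, 112 mm long, about 150 g, upright in its block at first. Origin: centre of the tip's end; z up to the handle. Steel hexagon shank 14 mm across flats, z = 0 to 90 (the 4 mm at the tip only 10 across flats); x is square to a flat. Black handle bar: 70 mm long (x), 18 thick (y), 22 high, z = 90 to 112.
- key_block: Grey plastic block 56 x 60 x 50 mm (x, y, z), fixed; origin at the centre of its underside. A hole 40 mm deep in the middle of its top (15.5 x 17.7 mm) holds the key loosely, key's x along block's x, tip 10 mm above the worktop.
- beaker: Bystander, to be left alone: small clear glass beaker, 46 mm wide, 58 mm high; origin at the centre of its underside.
- specimen_jar: Bystander, to be left alone: translucent specimen jar with lid, 43 mm wide, 48 mm high; origin at the centre of its underside.
- slide_stack: Bystander, to be left alone: stack of glass slides lying flat, 29 x 78 x 9 mm; origin at the centre of its underside.
- small_carton: Bystander, to be left alone: small cardboard carton, 68 x 112 x 34 mm; origin at the centre of its underside.
- stain_a: Bystander, to be left alone: dropper bottle, 34 mm wide, 89 mm high; origin at the centre of its underside.
- oil_bottle: Bystander, to be left alone: short dropper bottle with a dark cap, 34 mm wide, 70 mm high; origin at the centre of its underside.
- wash_bottle: Bystander, to be left alone: white wash bottle with a bent spout, 62 x 87 mm, 183 mm high; origin at the centre of its underside.
- coplin_jar: Bystander, to be left alone: ribbed glass staining jar, 64 mm wide, 86 mm high; origin at the centre of its underside.

How it is judged:
By the outcome, as a careful person would: the job done as asked, in the order asked, and still so for the second after the job is handed in, with the robot touching nothing.
It also fails if it takes over 72 s, if anything falls off the work surface, if the arm or the gripper's body presses on something with over 40 N, if the wrist force passes 120 N, or if a joint passes its speed limit or range.

## Working session

There is one attempt and no reset: what is moved stays moved. The work goes in short steps, Python scripts to look and compute and a tool call to move; the robot and the scene stay as the last step left them, time stands still between calls to the robot, and variables do not carry over. Pictures are saved under pics/ and viewed, and the job is handed in when it is done.

Besides the shell and the picture viewer there is one more tool, called after "Emit:" as a command line: name --argument value ..., lists and objects as JSON in quotes. move_arm: Moves the arm, as the interface text tells. Its arguments: {"type":"object","properties":{"targets":{"type":"array","items":{"type":"object","properties":{"wx":{"type":"number"},"wy":{"type":"number"},"wz":{"type":"number"},"dx":{"type":"number"},"dy":{"type":"number"},"dz":{"type":"number"},"jaw":{"type":"number"}}}}},"required":["targets"]}

```bash
ls; mkdir -p pics; python3 - <<'E'
from station import arm
import cv2, numpy as np
s=arm.observe(); print(s)
for n in ("scene","top","wrist"):
    c=arm.capture(n); cv2.imwrite(f"pics/{n}0.png",c["frame"][:,:,::-1])
    print(n,{k:np.round(v,4).tolist() for k,v in c.items() if k!="frame"})
E
```

```text
pics
{'time': 0.0, 'joint_pos': array([-1.36935259e+00,  1.31149893e-01,  1.48929219e+00,  2.72606549e-05,
        1.52301188e+00, -8.54150148e-02]), 'dq': array([-0.00054022,  0.0014511 , -0.00063617, -0.00043181, -0.00083615,
       -0.00063416]), 'joint_torque': array([ 4.78547823e-03, -5.69397533e+01, -5.00542295e+01,  8.47995739e-05,
        1.50554627e-02, -2.27523003e-05]), 'position': array([ 0.16967862, -0.57494766,  0.24124407]), 'tcp_rot': array([ 2.06821303,  0.30064756, -2.06838176]), 'ft_force': array([ 0.35370564, -0.20803585, -0.8523559 ]), 'moment': array([-0.00316678, -0.05095527,  0.05306271]), 'width': 0.997696211182766}
scene {'K': [[369.7154, 0.0, 254.7503], [0.0, 369.7154, 188.2229], [0.0, 0.0, 1.0]], 'distortion': [-0.1166, 0.0, 0.0, 0.0, 0.0], 'extrinsics': [[-0.7825, -0.341, 0.521, -0.0646], [-0.6226, 0.4416, -0.6461, 0.6625], [-0.0098, -0.8299, -0.5578, 0.8031], [0.0, 0.0, 0.0, 1.0]]}
top {'K': [[472.7476, 0.0, 254.0996], [0.0, 472.7476, 192.628], [0.0, 0.0, 1.0]], 'distortion': [-0.0327, 0.0, 0.0, 0.0, 0.0], 'extrinsics': [[-0.3674, -0.9, 0.2346, 0.1629], [-0.93, 0.356, -0.091, 0.0204], [-0.0017, -0.2516, -0.9678, 1.7802], [0.0, 0.0, 0.0, 1.0]]}
wrist {'K': [[309.9376, 0.0, 255.2063], [0.0, 309.9376, 197.509], [0.0, 0.0, 1.0]], 'distortion': [0.0161, 0.0, 0.0, 0.0, 0.0], 'T_tool_cam': [[0.0006, -0.2824, 0.9593, -0.131], [1.0, 0.0001, -0.0006, -0.0011], [0.0001, 0.9593, 0.2824, -0.0713], [0.0, 0.0, 0.0, 1.0]]}
```

View pics/scene0.png

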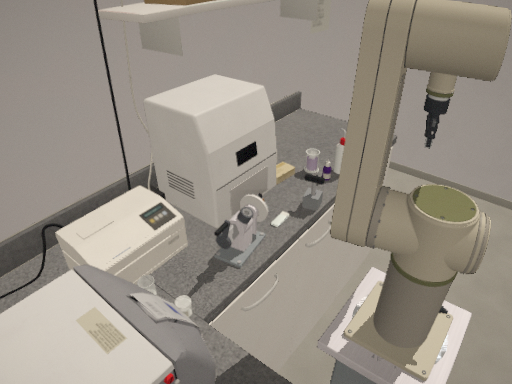

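View pics/top0.png

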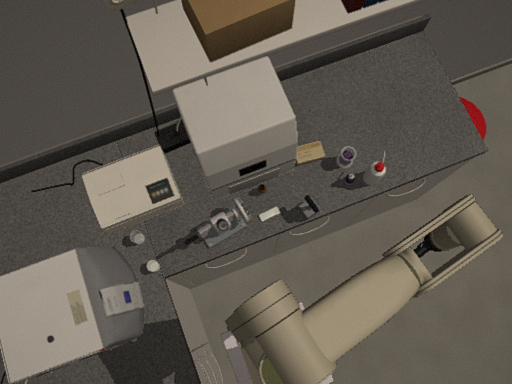

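View pics/wrist0.png

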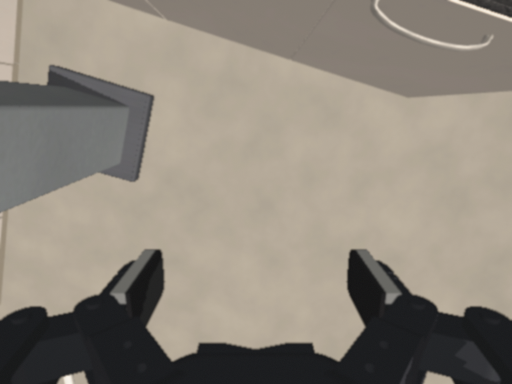

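Top view: rotator near (225,225), key block near (308,207), slides at (269,213). I'll zoom in on those.

```bash
cat > h.py <<'E'
from station import arm
import cv2, numpy as np
from scipy.spatial.transform import Rotation as R
def cam(name):
    s=arm.observe(); c=arm.capture(name)
    if name=="wrist":
        T=np.eye(4);T[:3,:3]=R.from_rotvec(s["tcp_rot"]).as_matrix();T[:3,3]=s["position"]
        c["E"]=T@c["T_tool_cam"]
    else: c["E"]=c["extrinsics"]
    return c
def ray(c,px):
    u=cv2.undistortPoints(np.array([[px]],float),c["K"],c["distortion"])[0,0]
    return c["E"][:3,3],c["E"][:3,:3]@np.array([u[0],u[1],1.])
def onz(c,px,z):
    o,d=ray(c,px); return o+d*(z-o[2])/d[2]
def proj(c,P):
    P=np.atleast_2d(np.array(P,float)); Ei=np.linalg.inv(c["E"])
    r,_=cv2.Rodrigues(Ei[:3,:3]); return cv2.projectPoints(P,r,Ei[:3,3],c["K"],c["distortion"])[0][:,0]
def tri(pairs):
    A=np.zeros((3,3));b=np.zeros(3)
    for c,px in pairs:
        o,d=ray(c,px);d=d/np.linalg.norm(d);M=np.eye(3)-np.outer(d,d);A+=M;b+=M@o
    return np.linalg.solve(A,b)
def crop(c,x0,y0,x1,y1,k,name):
    im=cv2.resize(c["frame"][y0:y1,x0:x1,::-1],None,fx=k,fy=k,interpolation=cv2.INTER_CUBIC)
    cv2.imwrite("pics/"+name,im)
E
python3 - <<'E'
from h import *
t=cam("top");s=cam("scene")
crop(t,170,170,330,280,5,"t1.png"); crop(s,195,170,335,270,5.5,"s1.png")
for p in [(225,225),(308,207)]: print(onz(t,p,0))
E
```

```text
[0.5164043  0.00351687 0.        ]
[ 0.46454633 -0.31943573  0.        ]
```

View pics/t1.png

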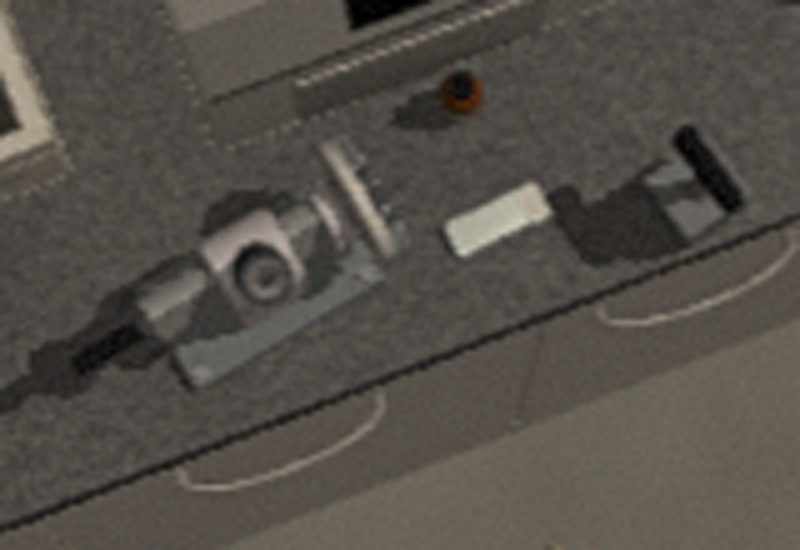

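View pics/s1.png

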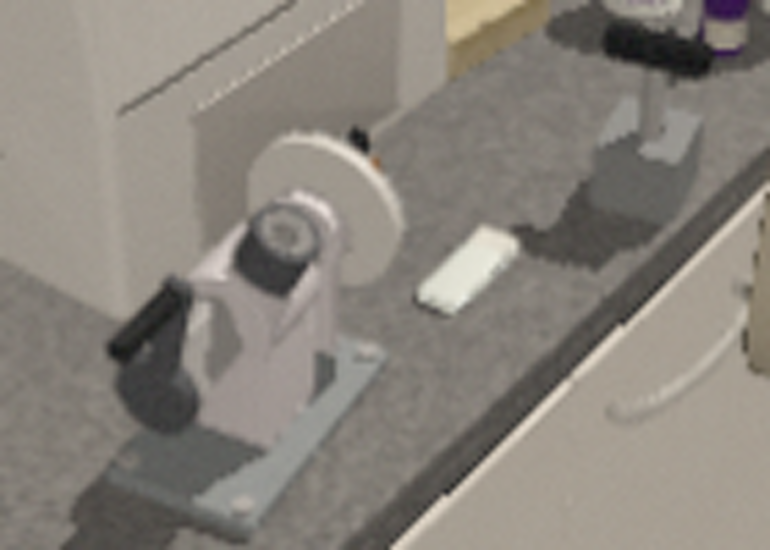

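Top crop: base near edge from about (203,387) to (383,280); boss rim at (263,275); key handle from (686,130) to (738,207). Scene crop: crank handle from (118,350) to (180,285).

```bash
cat >> h.py <<'E'
def un(X,x0,y0,k): return ((X[0]+.5)/k-.5+x0,(X[1]+.5)/k-.5+y0)
E
python3 - <<'E'
from h import *
t=cam("top");s=cam("scene")
T=lambda X:un(X,170,170,5); S=lambda X:un(X,195,170,5.5)
a=onz(t,T((203,387)),.006);b=onz(t,T((383,280)),.006)
print(a,b,np.linalg.norm(a-b),np.degrees(np.arctan2(*(a-b)[[1,0]])))
a2=onz(s,S((245,530)),.006);b2=onz(s,S((383,360)),.006);print(a2,b2,np.linalg.norm(a2-b2),np.degrees(np.arctan2(*(a2-b2)[[1,0]])))
print("boss",tri([(t,T((263,275))),(s,S((284,232)))]))
# handle of key
print("key",tri([(t,T((712,168))),(s,S((658,48)))]), onz(t,T((712,168)),.15))
k1=onz(t,T((684,133)),.15);k2=onz(t,T((738,205)),.15);print(k1,k2,np.linalg.norm(k1-k2),np.degrees(np.arctan2(*(k1-k2)[[1,0]])))
print("crank outer",tri([(t,T((80,365))),(s,S((118,350)))]),"inner",tri([(t,T((135,335))),(s,S((180,287)))]))
E
```

```text
[0.45693686 0.08521953 0.006     ] [ 0.48334829 -0.07073293  0.006     ] 0.15817311320665325 99.61216076290818
[0.459798   0.09005803 0.006     ] [ 0.4852541  -0.06569645  0.006     ] 0.1578210023368637 99.28220514987846
boss [0.49204087 0.01340324 0.14647614]
key [ 0.45506804 -0.31685892  0.1099259 ] [ 0.44660171 -0.30943224  0.15      ]
[ 0.47743553 -0.30102683  0.15      ] [ 0.41518875 -0.31588939  0.15      ] 0.06399654604340692 13.428993349375206
crank outer [0.47635931 0.15342829 0.16774366] inner [0.47836964 0.10937964 0.17756714]
```

```bash
cat >> h.py <<'E'
def pose():
    s=arm.observe(); return s["position"],R.from_rotvec(s["tcp_rot"])
def delta(p,Rm):
    """print tool-frame shift/turn to reach world position p, rotation matrix Rm (None=keep)"""
    p0,R0=pose(); d=R0.inv().apply(np.array(p)-p0)
    w=np.zeros(3) if Rm is None else np.degrees((R0.inv()*R.from_matrix(Rm)).as_rotvec())
    n=max(np.linalg.norm(d)/.0625,np.linalg.norm(w)/10.7)
    print("d",np.round(d,4),"w",np.round(w,2),"rows>=%.1f"%n,"world shift",np.round(np.array(p)-p0,4))
def frame(x,y):
    x=np.array(x,float);x/=np.linalg.norm(x);y=np.array(y,float);y-=x*(x@y);y/=np.linalg.norm(y)
    return np.stack([x,y,np.cross(x,y)],1)
E
python3 - <<'E'
from h import *
p,r=pose();print(np.round(r.as_matrix(),3))
a=np.radians(13.4)
# view pose over key: tool z forward
for yaw in (0,13.4,9.5):
    a=np.radians(yaw); Rm=frame([0,0,-1],[np.sin(a)*-1,np.cos(a),0]); print(yaw,Rm[:,2]); delta([.43,-.27,.36],Rm)
    Rm=frame([0,0,-1],[np.sin(a),-np.cos(a),0]); delta([.43,-.27,.36],Rm)
E
```

```text
[[-0.     0.283 -0.959]
 [ 0.    -0.959 -0.283]
 [-1.    -0.    -0.   ]]
0 [1. 0. 0.]
d [-0.1179 -0.2193 -0.336 ] w [-1.6357e+02 -4.0000e-02  0.0000e+00] rows>=15.3 world shift [0.2603 0.3054 0.118 ]
d [-0.1179 -0.2193 -0.336 ] w [16.43  0.    0.03] rows>=6.7 world shift [0.2603 0.3054 0.118 ]
13.4 [0.97277588 0.2317479  0.        ]
d [-0.1179 -0.2193 -0.336 ] w [-1.7697e+02 -4.0000e-02 -0.0000e+00] rows>=16.5 world shift [0.2603 0.3054 0.118 ]
d [-0.1179 -0.2193 -0.336 ] w [ 3.03 -0.    0.03] rows>=6.7 world shift [0.2603 0.3054 0.118 ]
9.5 [0.9862856  0.16504761 0.        ]
d [-0.1179 -0.2193 -0.336 ] w [-1.7307e+02 -4.0000e-02 -0.0000e+00] rows>=16.2 world shift [0.2603 0.3054 0.118 ]
d [-0.1179 -0.2193 -0.336 ] w [ 6.93 -0.    0.03] rows>=6.7 world shift [0.2603 0.3054 0.118 ]
```

Emit:
move_arm --targets '[{"dx": -0.06, "wx": -10}, {"dx": -0.118, "dy": -0.03, "dz": -0.03, "wx": -20}, {"dx": -0.118, "dy": -0.06, "dz": -0.08, "wx": -30}, {"dx": -0.118, "dy": -0.09, "dz": -0.13, "wx": -40}, {"dx": -0.118, "dy": -0.12, "dz": -0.18, "wx": -50}, {"dx": -0.118, "dy": -0.15, "dz": -0.23, "wx": -60}, {"dx": -0.118, "dy": -0.18, "dz": -0.28, "wx": -70}, {"dx": -0.118, "dy": -0.2, "dz": -0.32, "wx": -80}, {"dx": -0.118, "dy": -0.22, "dz": -0.336, "wx": -90}, {"dx": -0.118, "dy": -0.22, "dz": -0.336, "wx": -100}, {"dx": -0.118, "dy": -0.22, "dz": -0.336, "wx": -110}, {"dx": -0.118, "dy": -0.22, "dz": -0.336, "wx": -120}]'

```text
schema error: expected keys wx, wy, wz, dx, dy, dz, jaw
```

Emit:
move_arm --targets '[{"wx": -10}, {"wx": -20}, {"wx": -30}, {"wx": -40}, {"wx": -44}]'

```text
schema error: expected keys wx, wy, wz, dx, dy, dz, jaw
```

```bash
python3 - <<'E'
from h import *
s=arm.observe();print(s["time"],s["position"],np.round(s["joint_pos"],3),s["ft_force"]); print(np.round(pose()[1].as_matrix(),3))
c=cam("wrist");crop(c,0,0,512,384,1.5,"w1.png")
E
```

```text
0.35 [ 0.16971327 -0.57537022  0.24201608] [-1.369  0.131  1.488  0.     1.523 -0.085] [ 0.30346208  0.5506499  -0.29868983]
[[-0.     0.283 -0.959]
 [ 0.    -0.959 -0.283]
 [-1.    -0.    -0.   ]]
```

View pics/w1.png

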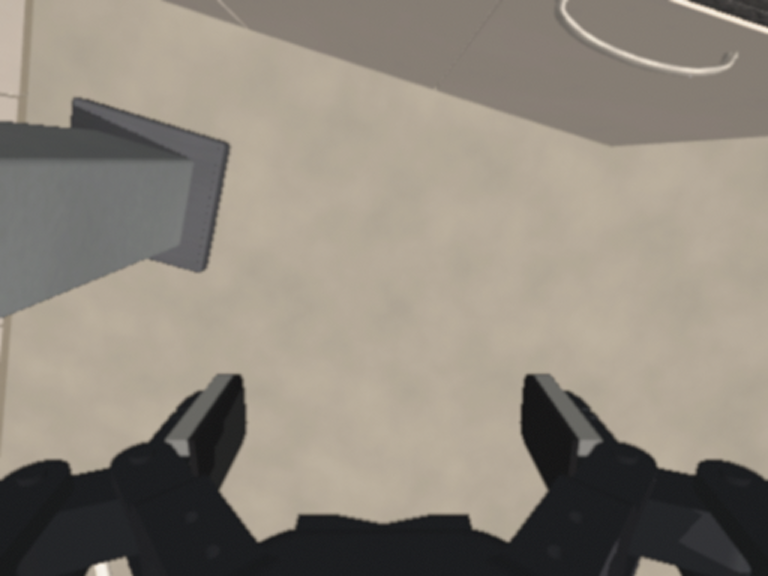

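The arm hasn't moved: the call was refused, because all seven keys are required.

Emit:
move_arm --targets '[{"dx": -0.06, "dy": 0, "dz": 0, "wx": -10, "wy": 0, "wz": 0, "jaw": 1}, {"dx": -0.118, "dy": -0.03, "dz": -0.03, "wx": -20, "wy": 0, "wz": 0, "jaw": 1}, {"dx": -0.118, "dy": -0.06, "dz": -0.08, "wx": -30, "wy": 0, "wz": 0, "jaw": 1}, {"dx": -0.118, "dy": -0.09, "dz": -0.13, "wx": -40, "wy": 0, "wz": 0, "jaw": 1}, {"dx": -0.118, "dy": -0.12, "dz": -0.18, "wx": -50, "wy": 0, "wz": 0, "jaw": 1}, {"dx": -0.118, "dy": -0.15, "dz": -0.23, "wx": -60, "wy": 0, "wz": 0, "jaw": 1}, {"dx": -0.118, "dy": -0.18, "dz": -0.28, "wx": -70, "wy": 0, "wz": 0, "jaw": 1}, {"dx": -0.118, "dy": -0.2, "dz": -0.32, "wx": -80, "wy": 0, "wz": 0, "jaw": 1}, {"dx": -0.118, "dy": -0.22, "dz": -0.336, "wx": -90, "wy": 0, "wz": 0, "jaw": 1}, {"dx": -0.118, "dy": -0.22, "dz": -0.336, "wx": -100, "wy": 0, "wz": 0, "jaw": 1}, {"dx": -0.118, "dy": -0.22, "dz": -0.336, "wx": -110, "wy": 0, "wz": 0, "jaw": 1}, {"dx": -0.118, "dy": -0.22, "dz": -0.336, "wx": -120, "wy": 0, "wz": 0, "jaw": 1}]'

```text
time: 1.9
position: [0.4299, -0.2692, 0.3603]
tcp_rot: [0.59, 1.489, -0.59]
ft_force: [0.4, -0.5, 0.2]
width: 1.004
```

Emit:
move_arm --targets '[{"dx": 0, "dy": 0, "dz": 0, "wx": -10, "wy": 0, "wz": 0, "jaw": 1}, {"dx": 0, "dy": 0, "dz": 0, "wx": -20, "wy": 0, "wz": 0, "jaw": 1}, {"dx": 0, "dy": 0, "dz": 0, "wx": -30, "wy": 0, "wz": 0, "jaw": 1}, {"dx": 0, "dy": 0, "dz": 0, "wx": -40, "wy": 0, "wz": 0, "jaw": 1}, {"dx": 0, "dy": 0, "dz": 0, "wx": -44, "wy": 0, "wz": 0, "jaw": 1}]'

```text
time: 2.52
position: [0.4299, -0.2692, 0.3604]
tcp_rot: [-0.014, 1.571, 0.014]
ft_force: [0.4, 0.2, 0.3]
width: 1.002
```

```bash
python3 - <<'E'
from h import *
s=arm.observe();print(s["time"],s["position"],np.round(s["joint_pos"],3),s["ft_force"]); print(np.round(pose()[1].as_matrix(),3))
c=cam("wrist");crop(c,0,0,512,384,1.5,"w2.png")
E
```

```text
2.525 [ 0.42986892 -0.2691953   0.3604093 ] [-0.661 -0.14   1.545  0.     1.736 -2.249] [0.35931546 0.18381854 0.27767235]
[[ 0.    -0.018  1.   ]
 [ 0.     1.     0.018]
 [-1.    -0.     0.   ]]
```

View pics/w2.png

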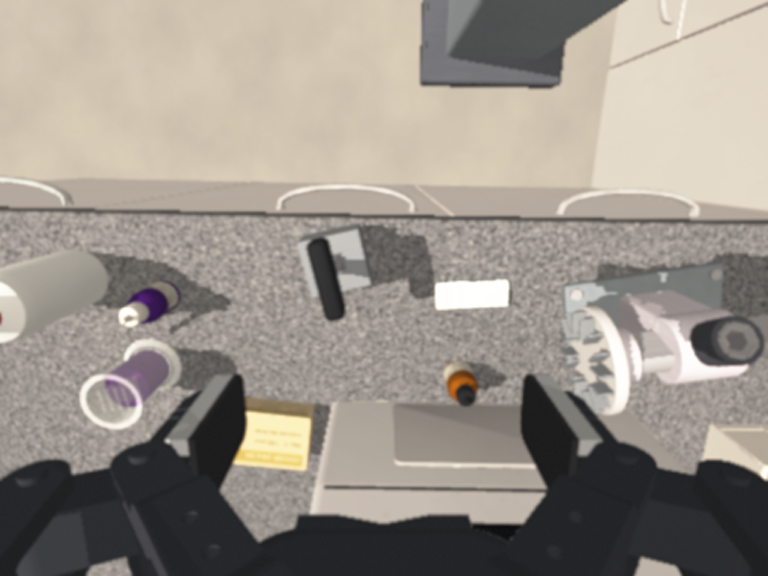

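Wrist view: key handle runs from (317,240) to (335,315), block's top corners at about (299,241), (358,227), (369,285) and (312,299), rotator at right.

```bash
python3 - <<'E'
from h import *
c=cam("wrist"); f=c["frame"]
g=f.max(2); roi=np.zeros_like(g); roi[150:220,195:240]=1
m=((g<50)&(roi>0)).astype(np.uint8)
n,l,st,ce=cv2.connectedComponentsWithStats(m); k=1+st[1:,4].argmax(); print(st[k])
cn=cv2.findContours((l==k).astype(np.uint8),0,1)[0][0]
crop(c,190,140,250,225,8,"w3.png")
rc=cv2.minAreaRect(cn);bp=cv2.boxPoints(rc);print(rc)
P=np.array([onz(c,p,.122)[:2] for p in bp]);print(P, [np.linalg.norm(P[i]-P[i-1]) for i in range(4)],P.mean(0))
# block top corners
U=lambda X:un(X,0,0,1.5)
B=np.array([onz(c,U(p),.05)[:2] for p in [(299,241),(358,227),(369,285),(312,299)]]);print(B,[np.linalg.norm(B[i]-B[i-1]) for i in range(4)],B.mean(0))
E
```

```text
[207 159  22  53 318]
((218.29412841796875, 185.17649841308594), (53.35783767700195, 11.156638145446777), 75.96376037597656)
[[ 0.42091574 -0.32678594]
 [ 0.41739496 -0.31376724]
 [ 0.48239926 -0.29849846]
 [ 0.48625569 -0.31213063]] [np.float64(0.06696332766763256), np.float64(0.013486377062162923), np.float64(0.06677346110731533), np.float64(0.014167151874377944)] [ 0.45174141 -0.31279557]
[[ 0.43324533 -0.34828691]
 [ 0.41876919 -0.29202085]
 [ 0.47540101 -0.28097387]
 [ 0.49085132 -0.3372469 ]] [np.float64(0.05865433437212128), np.float64(0.058098435225936704), np.float64(0.057699215495264924), np.float64(0.058355514561635125)] [ 0.45456671 -0.31463213]
```

View pics/w3.png

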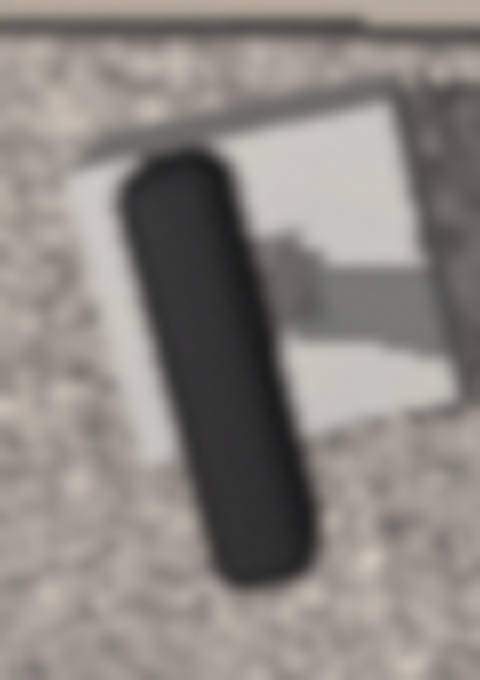

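Emit:
move_arm --targets '[{"dx": 0, "dy": 0.06, "dz": 0, "wx": -4, "wy": 0, "wz": 0, "jaw": 1}, {"dx": 0, "dy": 0.12, "dz": 0, "wx": -8.5, "wy": 0, "wz": 0, "jaw": 1}, {"dx": 0, "dy": 0.18, "dz": 0, "wx": -8.5, "wy": 0, "wz": 0, "jaw": 1}, {"dx": 0, "dy": 0.24, "dz": 0, "wx": -8.5, "wy": 0, "wz": 0, "jaw": 1}, {"dx": 0, "dy": 0.3, "dz": 0, "wx": -8.5, "wy": 0, "wz": 0, "jaw": 1}, {"dx": 0, "dy": 0.33, "dz": 0, "wx": -8.5, "wy": 0, "wz": 0, "jaw": 1}, {"dx": 0, "dy": 0.33, "dz": 0, "wx": -8.5, "wy": 0, "wz": 0, "jaw": 1}]'

```text
time: 3.5
position: [0.4248, 0.0626, 0.3606]
tcp_rot: [-0.129, 1.566, 0.13]
ft_force: [-0.5, -0.0, 0.3]
width: 1.001
```

```bash
python3 - <<'E'
from h import *
s=arm.observe();print(s["time"],s["position"],np.round(s["joint_pos"],3),s["ft_force"]); print(np.round(pose()[1].as_matrix(),3))
c=cam("wrist");crop(c,0,0,512,384,1.5,"w4.png");crop(c,120,130,380,330,3,"w4b.png")
E
```

```text
3.5 [0.42482172 0.06258384 0.36056467] [ 0.026 -0.355  1.725  0.     1.771 -1.709] [-0.53301658 -0.00749243  0.30600765]
[[ 0.001 -0.164  0.986]
 [ 0.     0.986  0.164]
 [-1.     0.     0.001]]
```

View pics/w4.png

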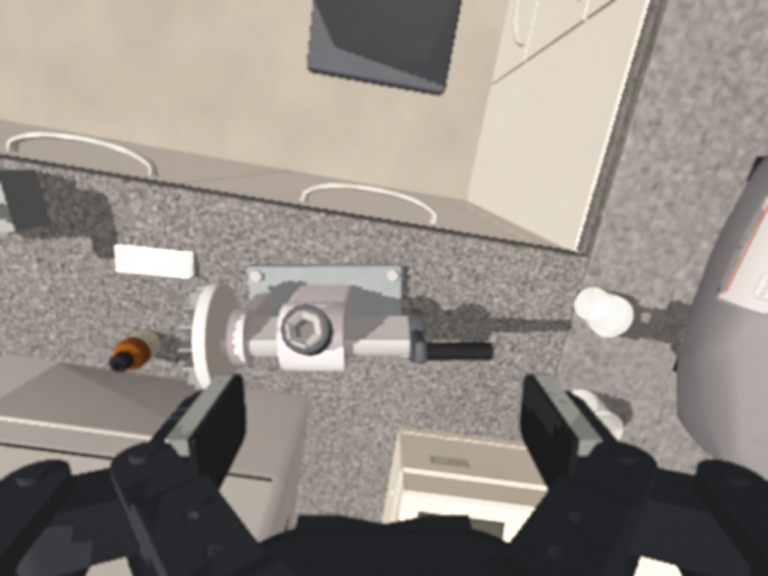

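View pics/w4b.png

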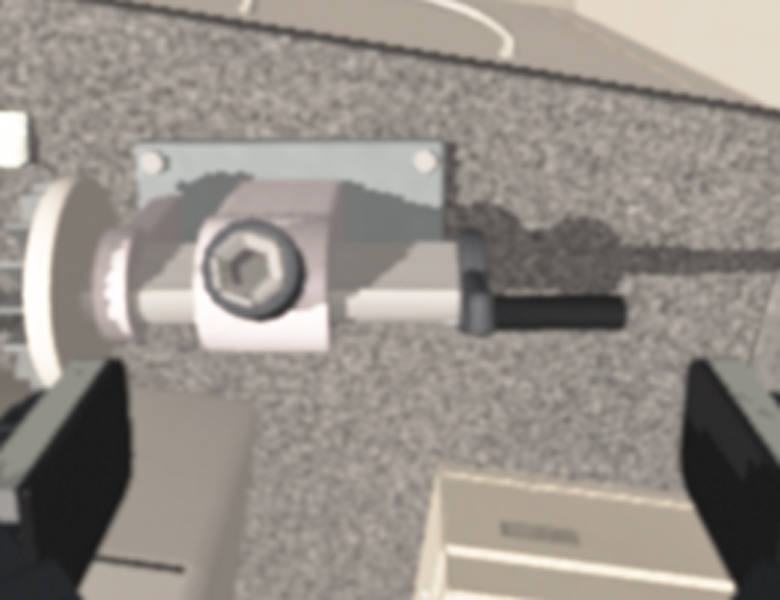

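Wrist crop: base near edge (135,140)–(447,140), boss rim centred at about (254,269), socket hexagon inside at about (248,271), crank handle along (495–625, 312).

```bash
python3 - <<'E'
from h import *
from scipy.optimize import brentq
c=cam("wrist"); f=c["frame"]; W=lambda X:un(X,120,130,3)
a=onz(c,W((135,140)),.012);b=onz(c,W((447,140)),.012)
ya=(b-a)/np.linalg.norm(b-a);print(a,b,np.linalg.norm(a-b),np.degrees(np.arctan2(ya[1],ya[0])))
x=np.array([ya[1],-ya[0],0]); O=(a+b)/2+.047*x; O[2]=0; print("O",O)
# boss: dark ring mask
hsv=f.max(2); 
B=onz(c,W((254,269)),.095+.060*np.cos(np.radians(27))); print("boss",B,"pred",O+x*(-.06*np.sin(np.radians(27)))+[0,0,.095+.06*np.cos(np.radians(27))])
print("boss local",(B-O)@x,(B-O)@ya)
for px in [(625,312),(497,312),(560,312)]:
    o,d=ray(c,W(px))
    A=O+np.array([0,0,.095])
    # ray points with radius .075 about axis
    g=lambda t:np.hypot((o+d*t-A)@x,(o+d*t-A)[2])-.075
    ts=np.linspace(.1,.6,500);v=[g(t) for t in ts]; i=next(i for i in range(499) if v[i]>0>=v[i+1]); t=brentq(g,ts[i],ts[i+1]);q=o+d*t-A
    print(px,"y",q@ya,"x",q@x,"z",q[2],"lean away deg",np.degrees(np.arctan2(q@x,q[2])))
E
```

```text
[ 0.48128797 -0.07294134  0.012     ] [0.45447735 0.08900542 0.012     ] 0.164151034426992 99.40017617629874
O [0.51425153 0.0157085  0.        ]
boss [0.48904915 0.01244943 0.14846039] pred [0.48737788 0.01125951 0.14846039]
boss local -0.0253962550248765 0.0009009742985178088
(625, 312) y 0.14255935686746596 x -0.015617789172656608 z 0.07335587680181607 lean away deg -12.019066989717674
(497, 312) y 0.09464317839305143 x -0.015602266741373551 z 0.07335917987916216 lean away deg -12.006943219769363
(560, 312) y 0.11823990991760938 x -0.015606871530919783 z 0.07335820036659382 lean away deg -12.01053972628218
```

```bash
python3 - <<'E'
from h import *
c=cam("wrist");t=cam("top");s=cam("scene")
crop(t,80,140,240,260,5,"t2.png");crop(s,50,180,290,340,3.3,"s2.png")
E
```

```text
(no output)
```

View pics/t2.png

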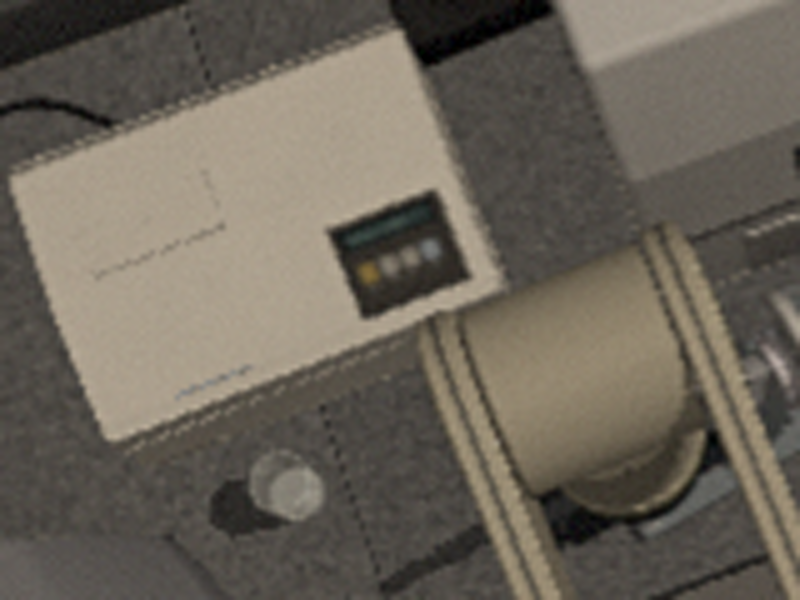

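View pics/s2.png

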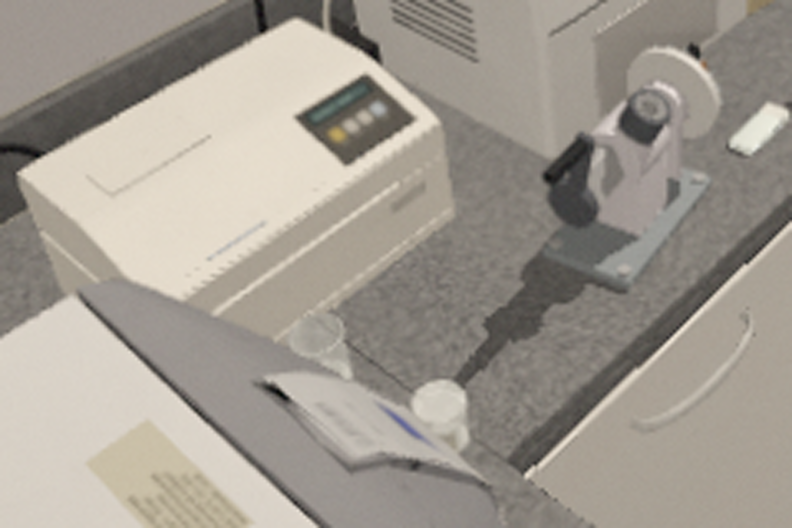

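```bash
python3 - <<'E'
from h import *
t=cam("top");s=cam("scene");c=cam("wrist")
print(tri([(t,un((500,292),80,140,5)),(s,un((443,125),50,180,3.3))]))
print(onz(c,un((440,470),120,130,3),0),onz(c,un((455,550),120,130,3),.0))
print(onz(s,un((452,215),50,180,3.3),0))
yaw=np.radians(9.4);x=np.array([np.cos(yaw),np.sin(yaw),0]);y=np.array([-x[1],x[0],0])
O=np.array([.515,.0163,0])
h=O+y*.122-x*.0155+[0,0,.1683]; print("handle",h)
Rm=frame([0,0,-1],x)
delta(h+[0,0,.07],Rm); delta(h,Rm)
E
```

```text
[0.64583625 0.12223029 0.11816211]
[0.657285   0.11902822 0.        ] [0.71093071 0.13765043 0.        ]
[0.65598997 0.11933829 0.        ]
handle [0.47978236 0.13413025 0.1683    ]
d [0.122  0.0645 0.0658] w [89.83  0.   -0.  ] rows>=8.4 world shift [ 0.0546  0.0742 -0.122 ]
d [0.192  0.0645 0.0658] w [89.83  0.   -0.  ] rows>=8.4 world shift [ 0.0546  0.0742 -0.192 ]
```

Emit:
move_arm --targets '[{"dx": 0.02, "dy": 0.03, "dz": 0.03, "wx": 10, "wy": 0, "wz": 0, "jaw": 0.6}, {"dx": 0.04, "dy": 0.0645, "dz": 0.0658, "wx": 20, "wy": 0, "wz": 0, "jaw": 0.6}, {"dx": 0.06, "dy": 0.0645, "dz": 0.0658, "wx": 30, "wy": 0, "wz": 0, "jaw": 0.6}, {"dx": 0.08, "dy": 0.0645, "dz": 0.0658, "wx": 40, "wy": 0, "wz": 0, "jaw": 0.6}, {"dx": 0.09, "dy": 0.0645, "dz": 0.0658, "wx": 50, "wy": 0, "wz": 0, "jaw": 0.6}, {"dx": 0.1, "dy": 0.0645, "dz": 0.0658, "wx": 60, "wy": 0, "wz": 0, "jaw": 0.6}, {"dx": 0.11, "dy": 0.0645, "dz": 0.0658, "wx": 70, "wy": 0, "wz": 0, "jaw": 0.6}, {"dx": 0.122, "dy": 0.0645, "dz": 0.0658, "wx": 80, "wy": 0, "wz": 0, "jaw": 0.6}, {"dx": 0.122, "dy": 0.0645, "dz": 0.0658, "wx": 90, "wy": 0, "wz": 0, "jaw": 0.6}, {"dx": 0.122, "dy": 0.0645, "dz": 0.0658, "wx": 90, "wy": 0, "wz": 0, "jaw": 0.6}]'

```text
time: 5.15
position: [0.4798, 0.1337, 0.2382]
tcp_rot: [1.089, 1.281, -1.09]
ft_force: [0.1, -0.5, 0.1]
width: 0.602
```

```bash
python3 - <<'E'
from h import *
s=arm.observe();print(s["time"],s["position"],np.round(s["joint_pos"],3),s["ft_force"],s["width"]); print(np.round(pose()[1].as_matrix(),3))
c=cam("wrist");crop(c,0,0,512,384,1.5,"w5.png")
E
```

```text
5.15 [0.47983891 0.13367115 0.23816774] [ 0.169 -0.146  1.771 -0.     1.517  0.008] [ 0.12313316 -0.53527424  0.05101707] 0.6022761986163327
[[-0.     0.987  0.161]
 [-0.     0.161 -0.987]
 [-1.    -0.     0.   ]]
```

View pics/w5.png

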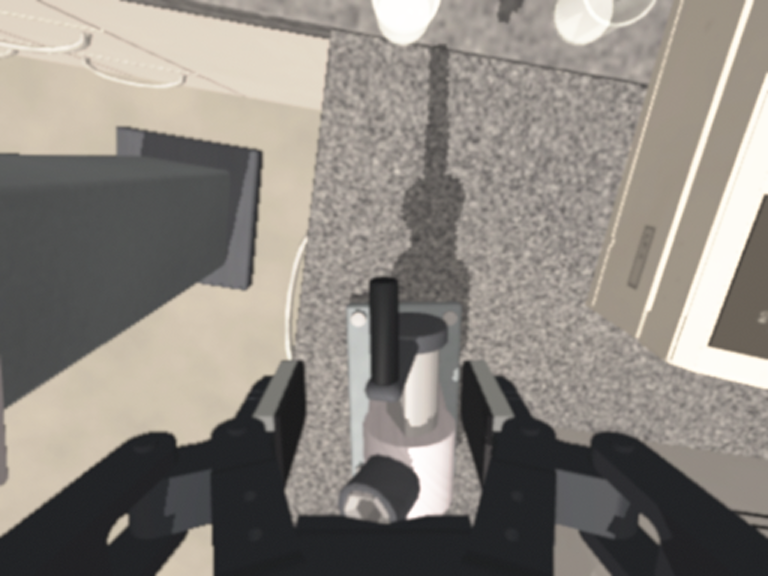

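Handle is centred between the jaws, at column 384. Lowering over it now and fork-pushing it along its arc.

Emit:
move_arm --targets '[{"dx": 0.04, "dy": 0, "dz": 0, "wx": 0, "wy": 0, "wz": 0, "jaw": 0.5}, {"dx": 0.076, "dy": 0, "dz": 0, "wx": 0, "wy": 0, "wz": 0, "jaw": 0.35}, {"dx": 0.076, "dy": 0, "dz": 0, "wx": 0, "wy": 0, "wz": 0, "jaw": 0.3}, {"dx": 0.076, "dy": 0.008, "dz": 0, "wx": 0, "wy": 0, "wz": 0, "jaw": 0.3}, {"dx": 0.076, "dy": 0.016, "dz": 0, "wx": 0, "wy": 0, "wz": 0, "jaw": 0.3}, {"dx": 0.077, "dy": 0.024, "dz": 0, "wx": 0, "wy": 0, "wz": 0, "jaw": 0.3}, {"dx": 0.079, "dy": 0.032, "dz": 0, "wx": 0, "wy": 0, "wz": 0, "jaw": 0.3}, {"dx": 0.081, "dy": 0.04, "dz": 0, "wx": 0, "wy": 0, "wz": 0, "jaw": 0.3}, {"dx": 0.084, "dy": 0.048, "dz": 0, "wx": 0, "wy": 0, "wz": 0, "jaw": 0.3}, {"dx": 0.086, "dy": 0.053, "dz": 0, "wx": 0, "wy": 0, "wz": 0, "jaw": 0.3}, {"dx": 0.086, "dy": 0.053, "dz": 0, "wx": 0, "wy": 0, "wz": 0, "jaw": 0.3}]'

```text
time: 6.58
position: [0.5326, 0.1424, 0.152]
tcp_rot: [1.087, 1.282, -1.087]
ft_force: [-0.0, -0.6, -0.8]
width: 0.301
```

```bash
python3 - <<'E'
from h import *
s=arm.observe();print(s["time"],s["position"],np.round(s["joint_pos"],3),s["ft_force"],s["width"]); print(np.round(pose()[1].as_matrix(),3))
c=cam("wrist");crop(c,0,0,512,384,1.5,"w6.png")
E
```

```text
6.575 [0.5325573  0.14241866 0.15201766] [ 0.168  0.06   1.73  -0.     1.351  0.004] [-0.00272754 -0.6249434  -0.80567182] 0.3005348152146019
[[ 0.     0.987  0.163]
 [-0.     0.163 -0.987]
 [-1.     0.     0.   ]]
```

View pics/w6.png

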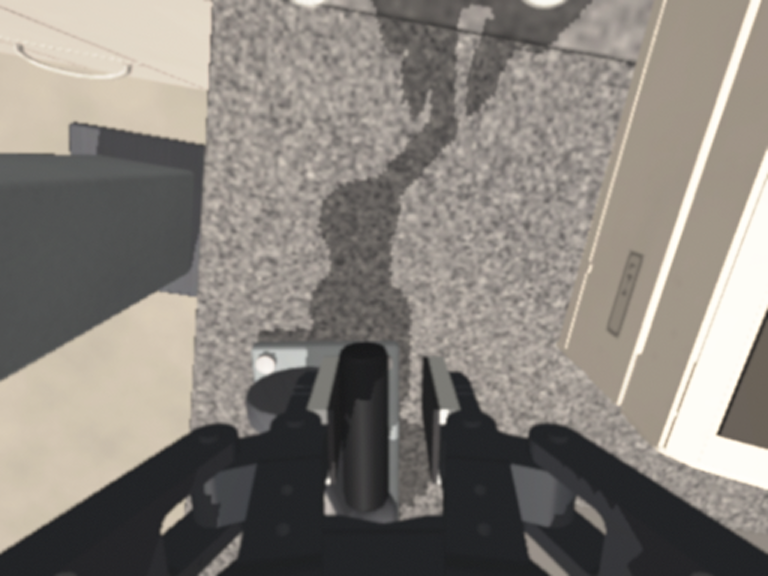

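The handle has moved with the fork and rests against the left pad. Closing centres it at the target.

Emit:
move_arm --targets '[{"dx": 0, "dy": 0, "dz": 0, "wx": 0, "wy": 0, "wz": 0, "jaw": 0.2}, {"dx": 0, "dy": 0, "dz": 0, "wx": 0, "wy": 0, "wz": 0, "jaw": 0.12}, {"dx": 0, "dy": 0, "dz": 0, "wx": 0, "wy": 0, "wz": 0, "jaw": 0.12}, {"dx": 0, "dy": 0, "dz": 0, "wx": 0, "wy": 0, "wz": 0, "jaw": 0.12}]'

```text
time: 7.12
position: [0.5319, 0.1424, 0.1518]
tcp_rot: [1.087, 1.283, -1.088]
ft_force: [-4.7, -0.7, -2.2]
width: 0.142
```

```bash
python3 - <<'E'
from h import *
s=arm.observe();print(s["time"],s["position"],s["ft_force"],s["width"])
c=cam("wrist");crop(c,150,190,350,384,3.2,"w7.png")
E
```

```text
7.125 [0.5318946  0.14235682 0.15183381] [-4.7465108  -0.68651696 -2.23737937] 0.1415645841017626
```

View pics/w7.png

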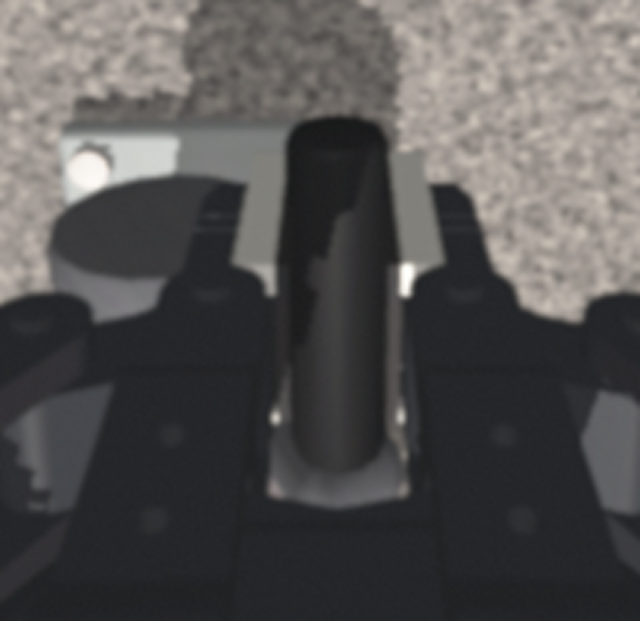

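Handle gripped and centred between the pads. Now release, rise and check from the side.

Emit:
move_arm --targets '[{"dx": 0, "dy": 0, "dz": 0, "wx": 0, "wy": 0, "wz": 0, "jaw": 0.3}, {"dx": 0, "dy": 0, "dz": 0, "wx": 0, "wy": 0, "wz": 0, "jaw": 0.4}, {"dx": -0.02, "dy": 0, "dz": 0, "wx": 0, "wy": 0, "wz": 0, "jaw": 0.5}, {"dx": -0.07, "dy": -0.01, "dz": 0, "wx": 0, "wy": 0, "wz": 0, "jaw": 0.5}, {"dx": -0.1, "dy": -0.03, "dz": -0.03, "wx": 0, "wy": 0, "wz": 0, "jaw": 0.5}, {"dx": -0.1, "dy": -0.03, "dz": -0.05, "wx": 0, "wy": 0, "wz": 0, "jaw": 0.5}, {"dx": -0.1, "dy": -0.03, "dz": -0.05, "wx": 0, "wy": 0, "wz": 0, "jaw": 0.5}]'

```text
time: 8.05
position: [0.4947, 0.188, 0.2544]
tcp_rot: [1.088, 1.282, -1.084]
ft_force: [-0.1, -0.4, 0.3]
width: 0.502
```

```bash
python3 - <<'E'
from h import *
s=arm.observe();print(s["time"],s["position"],s["ft_force"],s["width"])
c=cam("wrist");crop(c,0,0,512,384,1.5,"w8.png");crop(c,180,170,340,330,4,"w8b.png")
E
```

```text
8.05 [0.49473153 0.18800773 0.25437215] [-0.10244492 -0.44140848  0.27365136] 0.5021643195146321
```

View pics/w8.png

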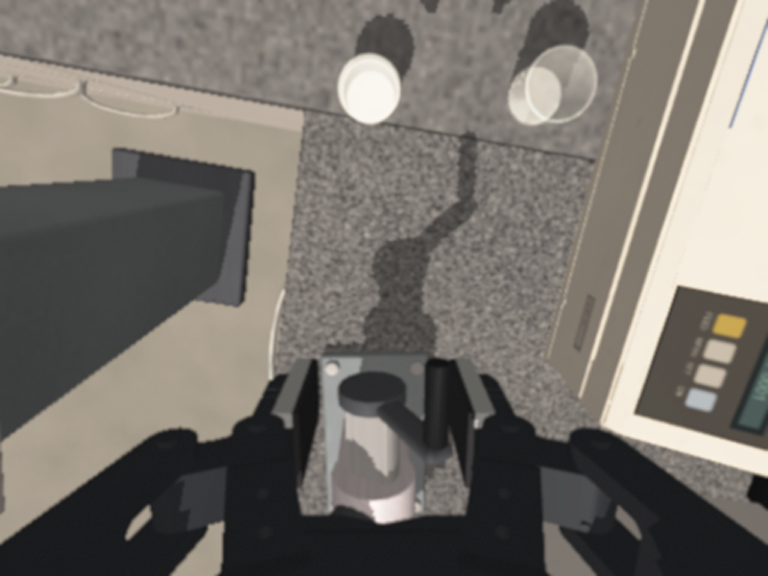

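View pics/w8b.png

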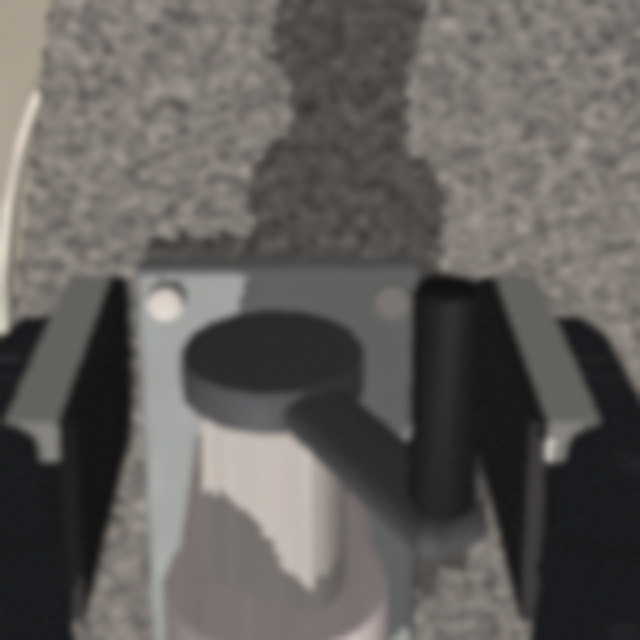

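Crop: base end corners (137,265) and (418,265), crank hub centred at (272,358), handle end at (447,288).

```bash
python3 - <<'E'
from h import *
from scipy.optimize import brentq
c=cam("wrist");W=lambda X:un(X,180,170,4)
a=onz(c,W((137,265)),.012);b=onz(c,W((418,265)),.012);xa=(b-a)/np.linalg.norm(b-a)
print(np.linalg.norm(a-b),np.degrees(np.arctan2(xa[1],xa[0])))
yaw=np.radians(9.4);x=np.array([np.cos(yaw),np.sin(yaw),0]);y=np.array([-x[1],x[0],0])
O1=(a+b)/2-y*.0825;print("O from base end",O1)
# hub face ellipse centre: intersect with plane y=.095 about O
for O in (np.array([.515,.0163,0]),O1*[1,1,0]):
    A=O+[0,0,.095]
    o,d=ray(c,W((272,358)));t=(.095-(o-A)@y)/(d@y);q=o+d*t-A;print("hub local x,z",q@x,q[2])
    for px,yy in (((447,288),.144),((447,390),None),((443,510),None)):
        o,d=ray(c,W(px))
        g=lambda t:np.hypot((o+d*t-A)@x,(o+d*t-A)[2])-.075
        ts=np.linspace(.1,.6,500);v=[g(t) for t in ts]; i=next(i for i in range(499) if v[i]>0>=v[i+1]); t=brentq(g,ts[i],ts[i+1]);q=o+d*t-A
        print(px,"y",q@y,"x",q@x,"z",q[2],"lean",np.degrees(np.arctan2(q@x,q[2])))
E
```

```text
0.09122913017038195 9.458293186913126
O from base end [0.51429319 0.01707938 0.012     ]
hub local x,z -0.0003095400912064673 0.003160251739029646
(447, 288) y 0.14301839749784792 x 0.03568602741459645 z 0.06596595673045805 lean 28.41234310843995
(447, 390) y 0.12051467576261839 x 0.03648916661395935 z 0.06552511518355933 lean 29.112252441962106
(443, 510) y 0.09277413829127494 x 0.036586523536978575 z 0.06547080490934956 lean 29.197417533583117
hub local x,z 0.00030443508386170196 0.004852964377958485
(447, 288) y 0.14198170294476584 x 0.03629891635702156 z 0.06563069915295697 lean 28.9460298587921
(447, 390) y 0.11943832014736454 x 0.03710465615884272 z 0.06517855852451826 lean 29.65186531727289
(443, 510) y 0.09165395125008116 x 0.03720233612058022 z 0.06512285456866407 lean 29.737768430206494
```

Crank lean comes out at 29–30° (target 30°) by camera and by grip position. Next, a close look into the socket along the screw axis.

```bash
cat >> h.py <<'E'
yaw=np.radians(9.4);X=np.array([np.cos(yaw),np.sin(yaw),0]);Y=np.array([-X[1],X[0],0]);Z=np.array([0,0,1.])
O=np.array([.515,.0165,0]); L=np.radians(27); U=-np.sin(L)*X+np.cos(L)*Z; AX=O+[0,0,.095]
E
python3 - <<'E'
from h import *
c=cam("wrist"); T=c["T_tool_cam"]
# desired camera: z=-U, x = tool y dir ~ Y
Rc=np.stack([Y,np.cross(-U,Y),-U],1)
Rt=Rc@T[:3,:3].T; boss=AX+U*.06
pc=boss+U*.2; p=pc-Rt@T[:3,3]
print(p,Rt); delta(p,Rt)
# intermediate: pure yaw at raised
Rm=frame([0,0,-1],Y); delta([.45,.08,.30],Rm)
E
```

```text
[0.49281593 0.01335444 0.21136821] [[ 1.82429284e-01 -1.63554570e-01  9.69520221e-01]
 [ 3.10021948e-02  9.86533995e-01  1.60591220e-01]
 [-9.82730085e-01  7.60713426e-04  1.85043241e-01]]
d [ 0.0409 -0.0298  0.1703] w [-89.72  -8.35   8.46] rows>=8.5 world shift [-0.0016 -0.1729 -0.0408]
d [-0.0477 -0.0612  0.0976] w [-9.e+01 -1.e-02  5.e-02] rows>=8.4 world shift [-0.0444 -0.1063  0.0478]
```

Emit:
move_arm --targets '[{"dx": -0.04, "dy": 0, "dz": 0.02, "wx": -10, "wy": -1, "wz": 1, "jaw": 0.6}, {"dx": -0.04, "dy": -0.02, "dz": 0.05, "wx": -20, "wy": -2, "wz": 2, "jaw": 0.6}, {"dx": -0.04, "dy": -0.03, "dz": 0.08, "wx": -30, "wy": -3, "wz": 3, "jaw": 0.6}, {"dx": -0.04, "dy": -0.03, "dz": 0.11, "wx": -40, "wy": -4, "wz": 4, "jaw": 0.6}, {"dx": -0.04, "dy": -0.03, "dz": 0.14, "wx": -50, "wy": -5, "wz": 5, "jaw": 0.6}, {"dx": -0.04, "dy": -0.03, "dz": 0.17, "wx": -60, "wy": -6, "wz": 6, "jaw": 0.6}, {"dx": -0.04, "dy": -0.03, "dz": 0.17, "wx": -70, "wy": -7, "wz": 7, "jaw": 0.6}, {"dx": -0.02, "dy": -0.03, "dz": 0.17, "wx": -80, "wy": -8, "wz": 8, "jaw": 0.6}, {"dx": 0.01, "dy": -0.03, "dz": 0.17, "wx": -89.7, "wy": -8.4, "wz": 8.5, "jaw": 0.6}, {"dx": 0.04, "dy": -0.03, "dz": 0.17, "wx": -89.7, "wy": -8.4, "wz": 8.5, "jaw": 0.6}, {"dx": 0.04, "dy": -0.03, "dz": 0.17, "wx": -89.7, "wy": -8.4, "wz": 8.5, "jaw": 0.6}]'

```text
time: 9.57
position: [0.4906, 0.013, 0.2092]
tcp_rot: [-0.111, 1.386, 0.137]
ft_force: [-0.3, 0.3, 0.1]
width: 0.599
```

```bash
python3 - <<'E'
from h import *
s=arm.observe();print(s["time"],s["position"],s["ft_force"],np.round(s["joint_pos"],3))
c=cam("wrist");crop(c,0,0,512,384,1.5,"w9.png");crop(c,205,147,305,247,6,"w9b.png")
print(proj(c,[AX+U*.06,AX+U*.057,AX+U*.035]))
E
```

```text
9.575 [0.49058191 0.01303629 0.20924502] [-0.29345106  0.32903009  0.10513146] [-0.115 -0.335  1.993  0.053  1.31  -1.858]
[[252.39521829 201.81758887]
 [252.42998348 201.77714224]
 [252.65650076 201.51360679]]
```

View pics/w9.png

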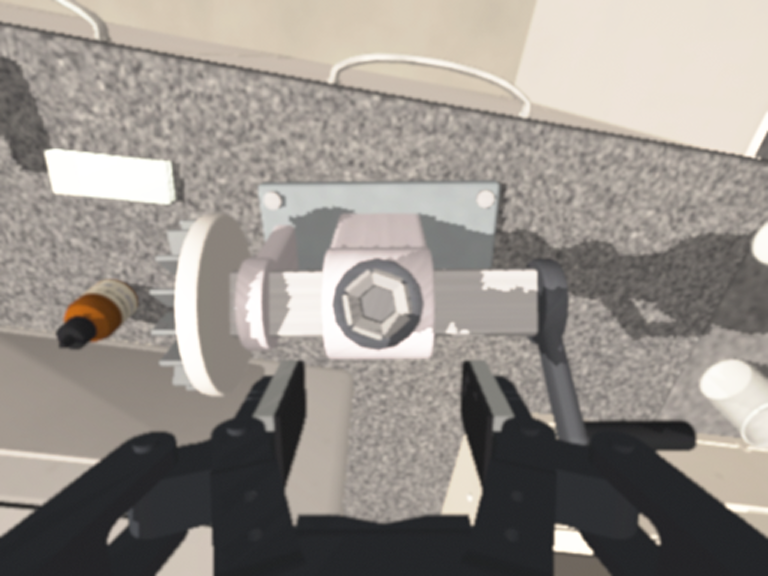

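View pics/w9b.png

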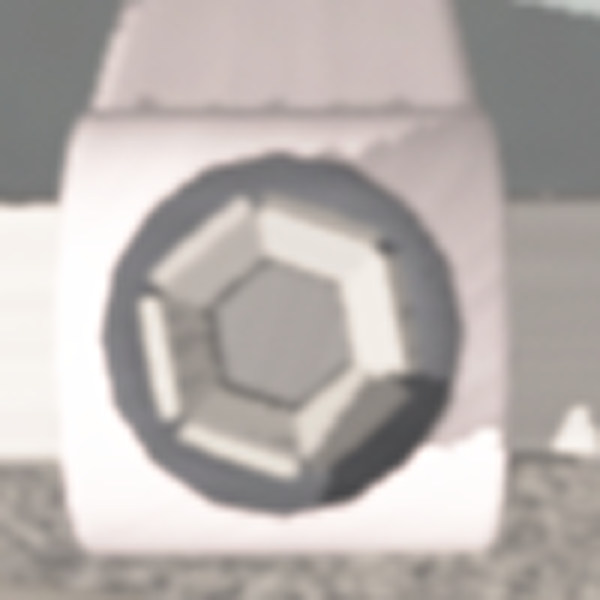

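Looking along the screw axis, the boss is centred at crop (283,335), within 1 px of the prediction. The socket's opening corners (258,200), (388,243), (408,375), (303,472), (178,428) and (147,288) give the hexagon's corners at 19° (mod 60), clockwise from rotator +y. Next, the key.

```bash
python3 - <<'E'
from h import *
c=cam("wrist")
b=AX+U*.06; o,d=ray(c,(251.75,202.4)); t=((b-o)@U)/(d@U); q=o+d*t; print("boss corr X,Y",(q-b)@X,(q-b)@Y,(q-b))
a=np.radians(13.5); yk=np.array([-np.sin(a),np.cos(a),0])
delta([.453,-.314,.26],frame([0,0,-1],yk))
t=cam("top"); 
for p in [(378,178),(350,185),(346,160)]: print(onz(t,p,0))
E
```

```text
boss corr X,Y 0.0023715204867842885 -0.0006088508544397484 [ 0.00243912 -0.00021334  0.00120835]
d [-0.0635 -0.3164 -0.0819] w [-4.15 10.72  0.36] rows>=5.3 world shift [-0.0397 -0.3272  0.047 ]
[ 0.4705733  -0.62155107  0.        ]
[ 0.48513045 -0.50708762  0.        ]
[ 0.58471531 -0.53504725  0.        ]
```

Emit:
move_arm --targets '[{"dx": -0.06, "dy": 0, "dz": -0.02, "wx": -1, "wy": 3, "wz": 0, "jaw": 1}, {"dx": -0.08, "dy": -0.04, "dz": -0.05, "wx": -2, "wy": 6, "wz": 0, "jaw": 1}, {"dx": -0.08, "dy": -0.1, "dz": -0.08, "wx": -4, "wy": 10.7, "wz": 0.4, "jaw": 1}, {"dx": -0.08, "dy": -0.16, "dz": -0.082, "wx": -4, "wy": 10.7, "wz": 0.4, "jaw": 1}, {"dx": -0.08, "dy": -0.22, "dz": -0.082, "wx": -4, "wy": 10.7, "wz": 0.4, "jaw": 1}, {"dx": -0.07, "dy": -0.28, "dz": -0.082, "wx": -4, "wy": 10.7, "wz": 0.4, "jaw": 1}, {"dx": -0.0635, "dy": -0.316, "dz": -0.082, "wx": -4, "wy": 10.7, "wz": 0.4, "jaw": 1}, {"dx": -0.0635, "dy": -0.316, "dz": -0.082, "wx": -4, "wy": 10.7, "wz": 0.4, "jaw": 1}, {"dx": -0.0635, "dy": -0.316, "dz": -0.082, "wx": -4, "wy": 10.7, "wz": 0.4, "jaw": 1}]'

```text
time: 10.85
position: [0.4538, -0.3136, 0.262]
tcp_rot: [-0.183, 1.56, 0.183]
ft_force: [-0.2, 0.2, -0.9]
width: 0.996
```

```bash
python3 - <<'E'
from h import *
s=arm.observe();print(s["time"],s["position"],s["ft_force"],np.round(s["joint_pos"],3))
c=cam("wrist");crop(c,0,0,512,384,1.5,"w10.png")
np.savez("w10.npz",frame=c["frame"],E=c["E"],K=c["K"],distortion=c["distortion"])
E
```

```text
10.85 [ 0.453824   -0.31357691  0.26203798] [-0.23440258  0.15229176 -0.89192164] [-6.990e-01 -1.000e-02  1.599e+00  2.000e-03  1.551e+00 -2.503e+00]
```

View pics/w10.png

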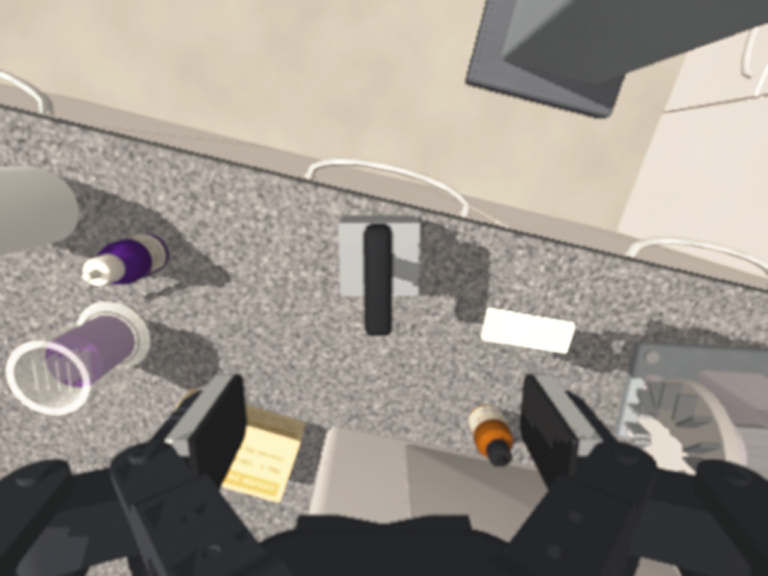

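Handle lies at column 378, rows 224–335, and is aligned with the tool's z.

```bash
python3 - <<'E'
from h import *
c=dict(np.load("w10.npz")); f=c["frame"]
g=f.max(2); roi=np.zeros_like(g); roi[140:230,225:280]=1
m=((g<60)&(roi>0)).astype(np.uint8)
n,l,st,ce=cv2.connectedComponentsWithStats(m); k=1+st[1:,4].argmax(); print(st[k])
cn=max(cv2.findContours((l==k).astype(np.uint8),0,1)[0],key=cv2.contourArea)
bp=cv2.boxPoints(cv2.minAreaRect(cn));print(bp)
P=np.array([onz(c,p,.122)[:2] for p in bp]);print(P, [np.linalg.norm(P[i]-P[i-1]) for i in range(4)],P.mean(0))
e=[P[i]-P[i-1] for i in range(4)];e=max(e,key=np.linalg.norm);print("yaw",np.degrees(np.arctan2(e[1],e[0])))
U2=lambda X:un(X,0,0,1.5)
B=np.array([onz(c,U2(p),.05)[:2] for p in [(341,222),(421,222),(419,296),(340,296)]]);print("block",[np.linalg.norm(B[i]-B[i-1]) for i in range(4)],B.mean(0))
a=np.radians(13.5); yk=np.array([-np.sin(a),np.cos(a),0])
delta([*P.mean(0),.107],frame([0,0,-1],yk))
delta([*((B.mean(0)+P.mean(0))/2),.107],frame([0,0,-1],yk))
E
```

```text
[ 244  150   17   73 1165]
[[244. 150.]
 [260. 150.]
 [260. 222.]
 [244. 222.]]
[[ 0.42141274 -0.33013141]
 [ 0.41819275 -0.31656578]
 [ 0.48331911 -0.30080596]
 [ 0.48676505 -0.31533067]] [np.float64(0.06700735594233835), np.float64(0.013942547734888993), np.float64(0.06700607763556204), np.float64(0.014927881166265058)] [ 0.45242241 -0.31570845]
yaw -167.2391411697805
block [np.float64(0.05665598640856918), np.float64(0.05870670521547579), np.float64(0.05661497399032834), np.float64(0.06072642263380623)] [ 0.45444392 -0.31442787]
d [ 0.155  -0.0021 -0.0025] w [-0.1   0.17  0.03] rows>=2.5 world shift [-0.0015 -0.0026 -0.155 ]
d [ 0.155  -0.0017 -0.0013] w [-0.1   0.17  0.03] rows>=2.5 world shift [-0.0004 -0.0019 -0.155 ]
```

Emit:
move_arm --targets '[{"dx": 0.05, "dy": -0.002, "dz": -0.002, "wx": 0, "wy": 0, "wz": 0, "jaw": 0.8}, {"dx": 0.1, "dy": -0.002, "dz": -0.002, "wx": 0, "wy": 0, "wz": 0, "jaw": 0.6}, {"dx": 0.135, "dy": -0.002, "dz": -0.002, "wx": 0, "wy": 0, "wz": 0, "jaw": 0.5}, {"dx": 0.155, "dy": -0.002, "dz": -0.002, "wx": 0, "wy": 0, "wz": 0, "jaw": 0.4}, {"dx": 0.155, "dy": -0.002, "dz": -0.002, "wx": 0, "wy": 0, "wz": 0, "jaw": 0.35}]'

```text
time: 11.52
position: [0.4526, -0.3145, 0.1065]
tcp_rot: [-0.183, 1.561, 0.185]
ft_force: [-0.4, -0.1, 0.6]
width: 0.355
```

```bash
python3 - <<'E'
from h import *
s=arm.observe();print(s["time"],s["position"],s["ft_force"],s["width"])
c=cam("wrist");crop(c,100,120,412,384,2.2,"w11.png")
E
```

```text
11.525 [ 0.45259616 -0.31450328  0.10652232] [-0.35201777 -0.09699644  0.5991594 ] 0.3545510970516542
```

View pics/w11.png

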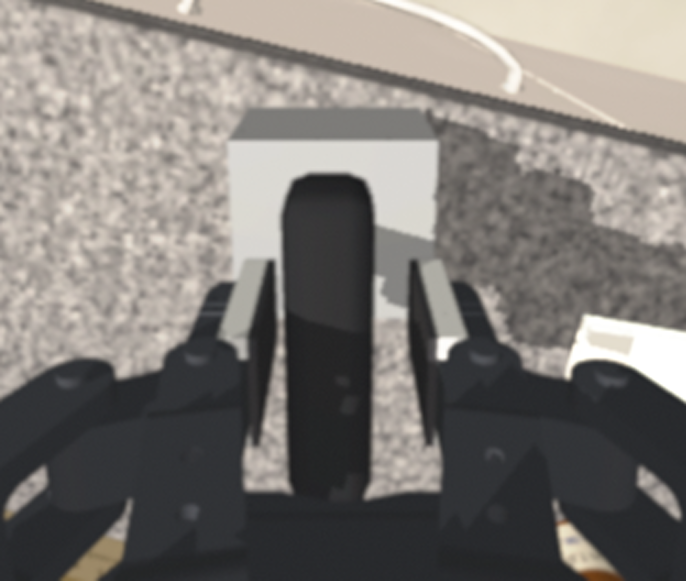

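Handle (crop column 328) sits about 2.5 mm off the pads' midline (column 342). I'll shift, then close.

Emit:
move_arm --targets '[{"dx": 0, "dy": -0.0025, "dz": 0, "wx": 0, "wy": 0, "wz": 0, "jaw": 0.35}, {"dx": 0, "dy": -0.0025, "dz": 0, "wx": 0, "wy": 0, "wz": 0, "jaw": 0.25}, {"dx": 0, "dy": -0.0025, "dz": 0, "wx": 0, "wy": 0, "wz": 0, "jaw": 0.1}, {"dx": 0, "dy": -0.0025, "dz": 0, "wx": 0, "wy": 0, "wz": 0, "jaw": 0.1}, {"dx": 0, "dy": -0.0025, "dz": 0, "wx": 0, "wy": 0, "wz": 0, "jaw": 0.1}]'

```text
time: 12.2
position: [0.4548, -0.3182, 0.1099]
tcp_rot: [-0.185, 1.557, 0.182]
ft_force: [-1.1, 2.8, 7.8]
width: 0.198
```

Emit:
move_arm --targets '[{"dx": -0.01, "dy": 0, "dz": 0, "wx": 0, "wy": 0, "wz": 0, "jaw": 0.1}, {"dx": -0.03, "dy": 0, "dz": 0, "wx": 0, "wy": 0, "wz": 0, "jaw": 0.1}, {"dx": -0.06, "dy": 0, "dz": 0, "wx": 0, "wy": 0, "wz": 0, "jaw": 0.1}, {"dx": -0.11, "dy": 0, "dz": 0, "wx": 0, "wy": 0, "wz": 0, "jaw": 0.1}, {"dx": -0.16, "dy": 0, "dz": 0, "wx": 0, "wy": 0, "wz": 0, "jaw": 0.1}, {"dx": -0.16, "dy": 0, "dz": 0, "wx": 0, "wy": 0, "wz": 0, "jaw": 0.1}, {"dx": -0.16, "dy": 0, "dz": 0, "wx": 0, "wy": 0, "wz": 0, "jaw": 0.1}]'

```text
time: 13.08
position: [0.4539, -0.318, 0.2705]
tcp_rot: [-0.186, 1.557, 0.182]
ft_force: [-0.8, -0.3, -2.2]
width: 0.196
```

```bash
python3 - <<'E'
from h import *
s=arm.observe();print(s["time"],s["position"],s["ft_force"],s["width"],np.round(s["joint_pos"],3))
c=cam("wrist");crop(c,0,0,512,384,1.5,"w12.png");crop(c,176,190,336,350,4,"w12b.png")
E
```

```text
13.075 [ 0.45388895 -0.31802767  0.27053025] [-0.82461514 -0.2628759  -2.23636979] 0.19561058262689152 [-0.705 -0.01   1.583  0.003  1.562 -2.511]
```

View pics/w12.png

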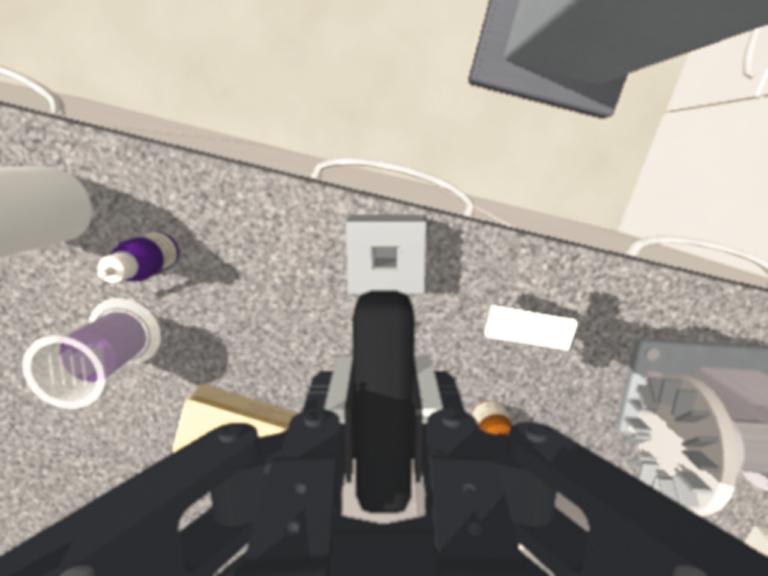

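View pics/w12b.png

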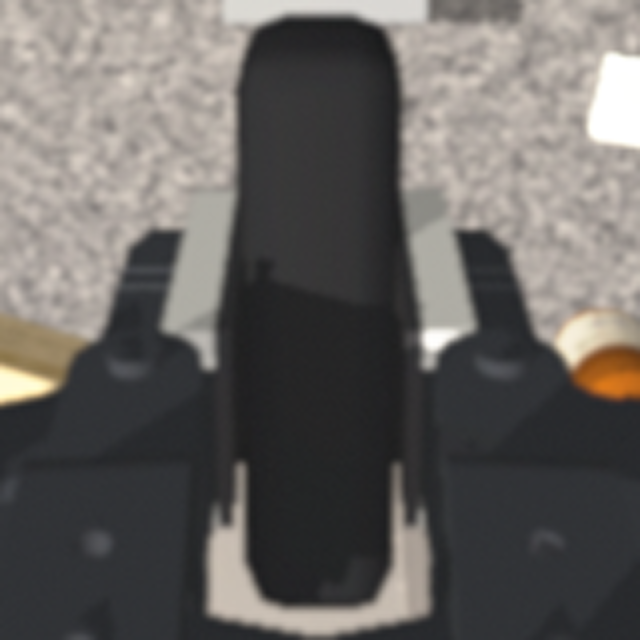

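Key lifted clear. Handle end edges at crop rows 17 and 605, sides at columns 240 and 398, and the block is empty with its hole at (384,257).

```bash
python3 - <<'E'
from h import *
c=cam("wrist");W=lambda X:un(X,176,190,4)
p0,R0=pose();print(np.round(R0.as_matrix(),4))
for h in (-.008,-.012,-.016):
    E=[]
    for px in ((319,17),(319,605),(240,100),(398,100)):
        u=cv2.undistortPoints(np.array([[W(px)]],float),c["K"],c["distortion"])[0,0]
        T=c["T_tool_cam"];d=T[:3,:3]@[u[0],u[1],1];o=T[:3,3];q=o+d*(h-o[0])/d[0];E.append(q)
    print(h,"z ends",E[0][2],E[1][2],"len",E[1][2]-E[0][2],"mid",(E[1][2]+E[0][2])/2,"y",E[2][1],E[3][1],"thick",E[3][1]-E[2][1])
s=cam("scene");t=cam("top")
crop(s,280,140,360,220,7,"s3.png");crop(t,270,170,350,250,7,"t3.png")
# predicted tip/handle
k=p0+R0.apply([.1,0,0]);print(proj(s,[k,p0]),proj(t,[k,p0]))
E
```

```text
[[ 3.700e-03 -2.323e-01  9.726e-01]
 [ 3.000e-04  9.726e-01  2.323e-01]
 [-1.000e+00 -6.000e-04  3.700e-03]]
-0.008 z ends -0.037500141129675396 0.03523216996742136 len 0.07273231109709676 mid -0.0011339855811270186 y -0.007105614552531187 0.009495206263308959 thick 0.016600820815840148
-0.012 z ends -0.03862064054867714 0.03174644082718764 len 0.07036708137586478 mid -0.0034370998607447523 y -0.0068400140135769765 0.009220953823604845 thick 0.01606096783718182
-0.016 z ends -0.0397411399676789 0.028260711686953904 len 0.0680018516546328 mid -0.005740214140362496 y -0.006574413474622766 0.008946701383900729 thick 0.015521114858523494
[[316.49652255 163.97744581]
 [319.03838038 137.53682376]] [[313.91459345 199.36382729]
 [317.61935016 192.26671467]]
```

View pics/s3.png

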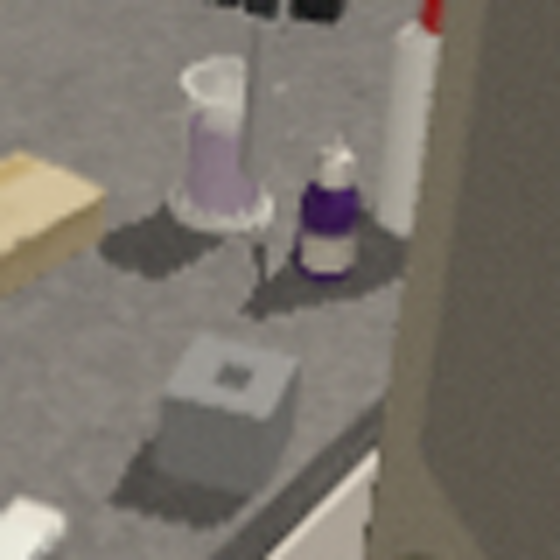

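View pics/t3.png

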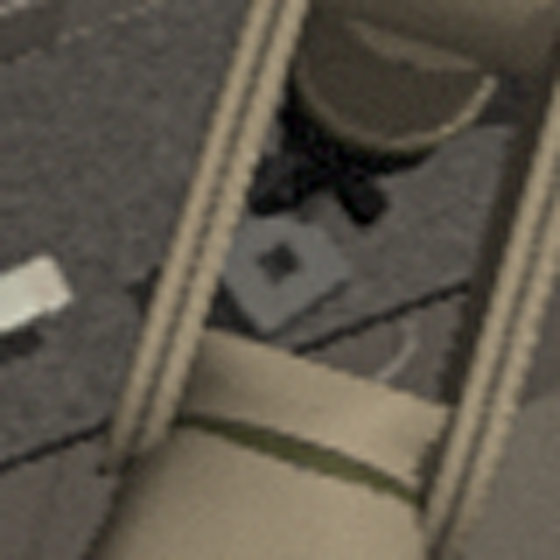

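Handle is centred between the pads; key centre reads tool y +1.2 mm, z −3.4 mm, and the handle length comes out at 70.4 mm against 70 true. Next, the approach pose, with the key tip 20 mm above the boss.

```bash
cat >> h.py <<'E'
D=np.cross(-U,Y)
AXC=AX+.0004*D-.0004*Y   # screw axis line, camera-corrected
TIP=np.array([.100,.0012,-.0034])
def keypose(s,ang):
    a=np.radians(ang); Rm=frame(-U,np.cos(a)*Y+np.sin(a)*D)
    return AXC+U*s-Rm@TIP,Rm
E
python3 - <<'E'
from h import *
p,Rm=keypose(.08,19.2);print(p);delta(p,Rm)
print(arm.observe()["time"],np.round(arm.observe()["joint_pos"],3))
E
```

```text
[0.43763926 0.00100553 0.25684132]
d [0.0115 0.3133 0.0588] w [ 22.8  -26.75   3.56] rows>=5.1 world shift [-0.0156  0.3184 -0.0114]
13.275 [-0.705 -0.008  1.585  0.003  1.562 -2.511]
```

Emit:
move_arm --targets '[{"dx": -0.03, "dy": 0.03, "dz": 0, "wx": 0, "wy": 0, "wz": 0, "jaw": 0.1}, {"dx": -0.04, "dy": 0.08, "dz": 0, "wx": 4, "wy": -4, "wz": 0.5, "jaw": 0.1}, {"dx": -0.04, "dy": 0.13, "dz": 0.01, "wx": 8, "wy": -8, "wz": 1, "jaw": 0.1}, {"dx": -0.04, "dy": 0.18, "dz": 0.02, "wx": 12, "wy": -13, "wz": 1.8, "jaw": 0.1}, {"dx": -0.04, "dy": 0.23, "dz": 0.03, "wx": 16, "wy": -18, "wz": 2.4, "jaw": 0.1}, {"dx": -0.03, "dy": 0.28, "dz": 0.045, "wx": 20, "wy": -23, "wz": 3, "jaw": 0.1}, {"dx": -0.02, "dy": 0.313, "dz": 0.055, "wx": 22.8, "wy": -26.7, "wz": 3.6, "jaw": 0.1}, {"dx": -0.005, "dy": 0.313, "dz": 0.059, "wx": 22.8, "wy": -26.7, "wz": 3.6, "jaw": 0.1}, {"dx": 0.0115, "dy": 0.313, "dz": 0.059, "wx": 22.8, "wy": -26.7, "wz": 3.6, "jaw": 0.1}, {"dx": 0.0115, "dy": 0.313, "dz": 0.059, "wx": 22.8, "wy": -26.7, "wz": 3.6, "jaw": 0.1}, {"dx": 0.0115, "dy": 0.313, "dz": 0.059, "wx": 22.8, "wy": -26.7, "wz": 3.6, "jaw": 0.1}]'

```text
time: 14.65
position: [0.4381, -0.0001, 0.2569]
tcp_rot: [0.211, 1.11, -0.039]
ft_force: [-0.0, -0.5, -1.1]
width: 0.195
```

```bash
python3 - <<'E'
from h import *
s=arm.observe();print(s["time"],s["position"],s["ft_force"],s["moment"],s["width"],np.round(s["joint_pos"],3))
p,Rm=keypose(.08,19.2);delta(p,Rm)
c=cam("wrist");crop(c,0,0,512,384,1.5,"w13.png")
np.savez("w13.npz",frame=c["frame"],E=c["E"],K=c["K"],distortion=c["distortion"])
s=cam("scene");crop(s,190,130,310,230,6,"s4.png");t=cam("top");crop(t,180,180,280,260,7,"t4.png")
print(proj(c,[AXC+U*.06]),proj(s,[AXC+U*.08,AXC+U*.06]))
E
```

```text
14.65 [ 4.38104205e-01 -9.46218167e-05  2.56891922e-01] [-0.04908599 -0.5476479  -1.1154729 ] [-0.00889617  0.33482237 -0.01447472] 0.1950852170708116 [-0.277 -0.861  2.296  0.203  1.282 -1.691]
d [-0.0001  0.001  -0.0006] w [-0.08 -0.1   0.01] rows>=0.0 world shift [-0.0005  0.0011 -0.0001]
[[256.92840577 192.04450898]] [[250.02980168 207.31748228]
 [247.42029958 211.33542268]]
```

View pics/w13.png

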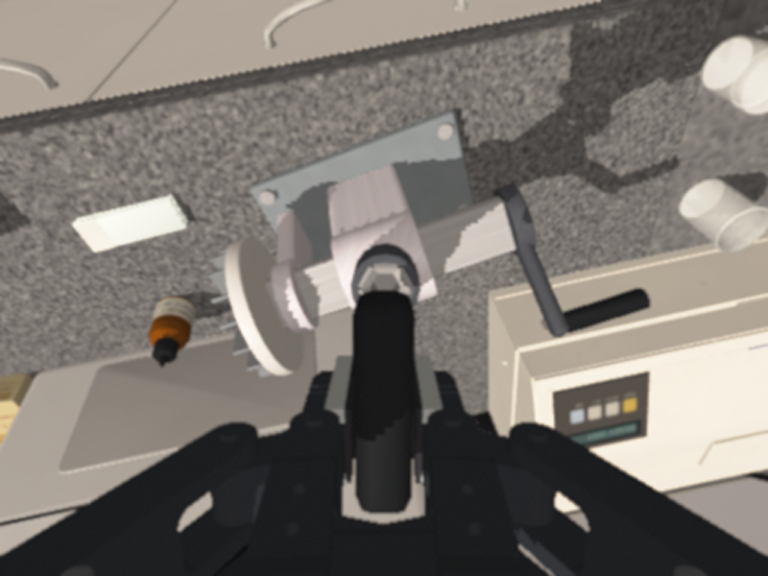

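View pics/s4.png

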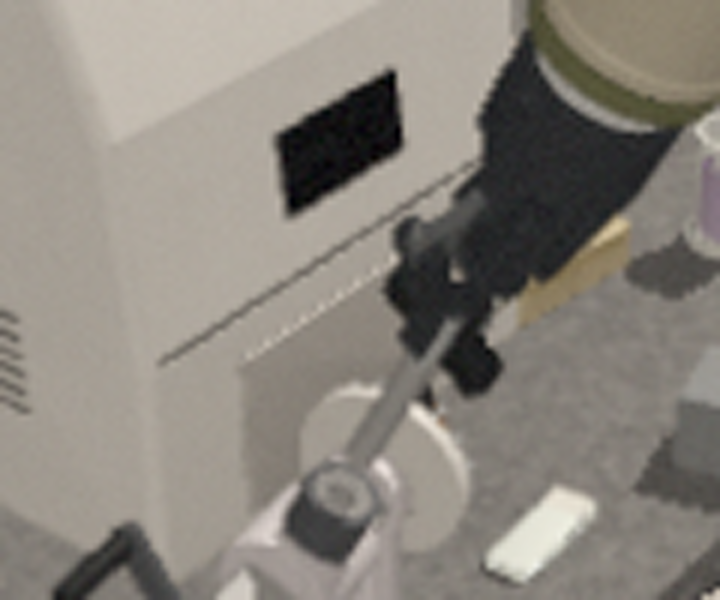

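View pics/t4.png

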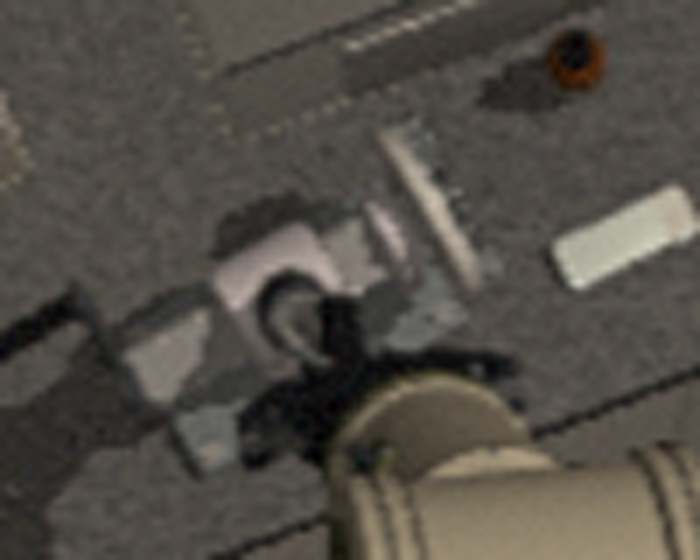

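```bash
python3 - <<'E'
from h import *
c=dict(np.load("w13.npz"))
crop(c,210,150,310,225,7,"w13b.png")
f=c["frame"].copy(); b=AXC+U*.06
import math
pts=[b+.02*(math.cos(a)*Y+math.sin(a)*D) for a in np.linspace(0,2*np.pi,60)]
q=proj(c,pts)
im=cv2.resize(f[150:225,210:310,::-1],None,fx=7,fy=7,interpolation=cv2.INTER_CUBIC)
for u,v in q: cv2.circle(im,(int((u-210+.5)*7-.5),int((v-150+.5)*7-.5)),2,(0,0,255),-1)
cv2.imwrite("pics/w13c.png",im)
E
```

```text
(no output)
```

View pics/w13c.png

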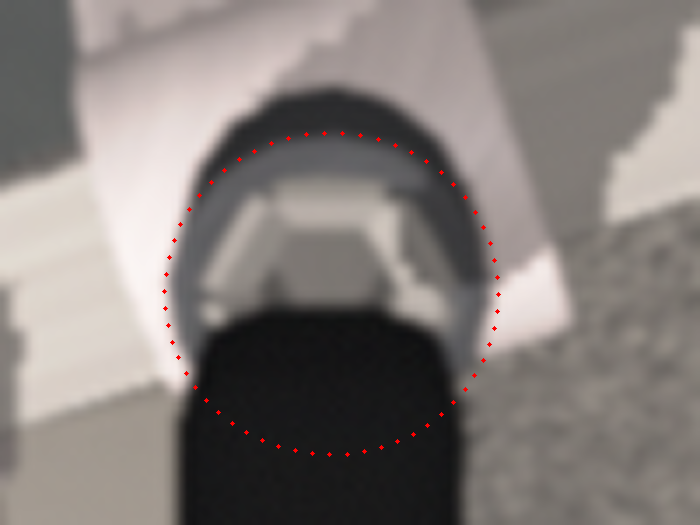

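Projected boss rim (red) coincides with the image, and the socket's flat is square to the tool's z. Starting the insertion.

Emit:
move_arm --targets '[{"dx": 0.006, "dy": 0.001, "dz": -0.0006, "wx": 0, "wy": 0, "wz": 0, "jaw": 0.1}, {"dx": 0.012, "dy": 0.001, "dz": -0.0006, "wx": 0, "wy": 0, "wz": 0, "jaw": 0.1}, {"dx": 0.016, "dy": 0.001, "dz": -0.0006, "wx": 0, "wy": 0, "wz": 0, "jaw": 0.1}, {"dx": 0.02, "dy": 0.001, "dz": -0.0006, "wx": 0, "wy": 0, "wz": 0, "jaw": 0.1}, {"dx": 0.023, "dy": 0.001, "dz": -0.0006, "wx": 0, "wy": 0, "wz": 0, "jaw": 0.1}, {"dx": 0.026, "dy": 0.001, "dz": -0.0006, "wx": 0, "wy": 0, "wz": 0, "jaw": 0.1}]'

```text
time: 15.55
position: [0.4495, 0.0032, 0.2341]
tcp_rot: [0.211, 1.109, -0.038]
ft_force: [-3.1, 0.8, -0.7]
width: 0.2
```

```bash
python3 - <<'E'
from h import *
s=arm.observe();print(s["time"],s["ft_force"],s["moment"],np.round(s["joint_pos"],3))
p,Rm=keypose(.06,19.2);delta(p,Rm)
E
```

```text
15.55 [-3.13288064  0.83976325 -0.71932006] [0.03908105 0.77146788 0.09623519] [-0.255 -0.816  2.314  0.198  1.215 -1.683]
d [-0.0057 -0.0004 -0.0003] w [-0.04 -0.05  0.  ] rows>=0.1 world shift [-0.0029 -0.0007  0.0049]
```

Emit:
move_arm --targets '[{"dx": 0.001, "dy": 0, "dz": -0.001, "wx": 0, "wy": 0, "wz": 0, "jaw": 0.1}, {"dx": 0.003, "dy": 0, "dz": -0.001, "wx": 0, "wy": 0, "wz": 0, "jaw": 0.1}, {"dx": 0.005, "dy": 0, "dz": -0.001, "wx": 0, "wy": 0, "wz": 0, "jaw": 0.1}]'

```text
time: 15.92
position: [0.4515, 0.0035, 0.2326]
tcp_rot: [0.209, 1.106, -0.038]
ft_force: [-23.7, -0.9, 24.3]
width: 0.204
```

```bash
python3 - <<'E'
from h import *
s=arm.observe();print(s["time"],s["ft_force"],s["moment"])
f=s["ft_force"];R0=pose()[1];print("tool force",R0.inv().apply(f))
p,Rm=keypose(.06,19.2);delta(p,Rm)
c=cam("scene");crop(c,190,130,310,230,6,"s5.png");c=cam("wrist");crop(c,210,150,310,250,6,"w14.png")
E
```

```text
15.925 [-23.69459186  -0.87445211  24.26002599] [-0.0332515   2.43944004  0.24855523]
tool force [-32.32011456  -0.43732172 -10.29398638]
d [-0.008  -0.0007 -0.0014] w [0.03 0.15 0.02] rows>=0.1 world shift [-0.0049 -0.001   0.0064]
```

View pics/s5.png

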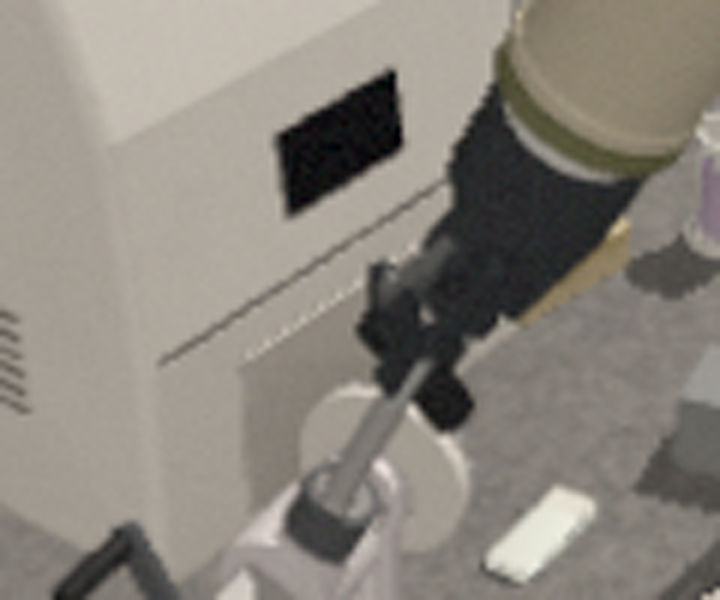

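View pics/w14.png

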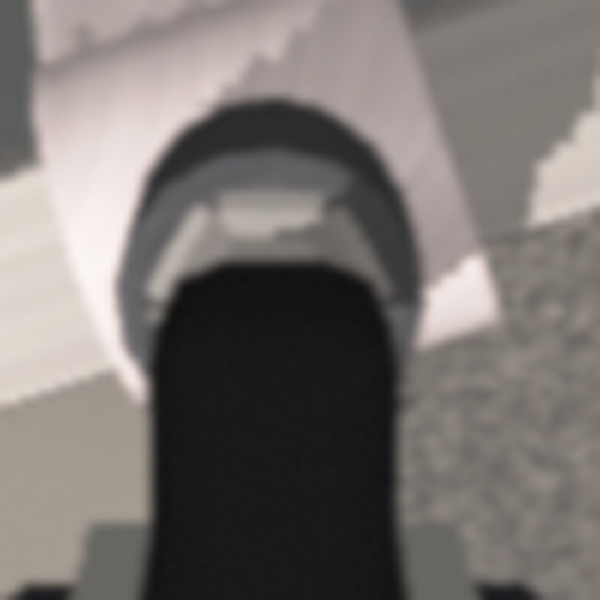

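Axial force is 32 N with a sideways 10 N along −z. The shoulder is catching on the socket's +z lip, so I back off and shift to −z.

Emit:
move_arm --targets '[{"dx": -0.004, "dy": 0, "dz": 0, "wx": 0, "wy": 0, "wz": 0, "jaw": 0.1}, {"dx": -0.004, "dy": 0.0, "dz": -0.0015, "wx": 0, "wy": 0, "wz": 0, "jaw": 0.1}, {"dx": -0.002, "dy": 0.0, "dz": -0.0015, "wx": 0, "wy": 0, "wz": 0, "jaw": 0.1}, {"dx": 0.0, "dy": 0.0, "dz": -0.0015, "wx": 0, "wy": 0, "wz": 0, "jaw": 0.1}, {"dx": 0.002, "dy": 0.0, "dz": -0.0015, "wx": 0, "wy": 0, "wz": 0, "jaw": 0.1}]'

```text
time: 16.65
position: [0.451, 0.0038, 0.2293]
tcp_rot: [0.209, 1.106, -0.039]
ft_force: [-2.0, -1.2, -1.7]
width: 0.197
```

```bash
cat >> h.py <<'E'
def rep(s0=.06,ang=19.2):
    s=arm.observe();R0=pose()[1]
    print(s["time"],"tool F",np.round(R0.inv().apply(s["ft_force"]),1),"tool M",np.round(R0.inv().apply(s["moment"]),2),"w",s["width"],"J",np.round(s["joint_pos"],2))
    p,Rm=keypose(s0,ang);delta(p,Rm)
E
python3 -c "
from h import *
rep()"
```

```text
16.65 tool F [ 0.5 -1.7 -2.3] tool M [ 0.02  0.51 -0.41] w 0.19709694303204214 J [-0.25 -0.81  2.32  0.2   1.2  -1.68]
d [-0.0107 -0.0004  0.0005] w [0.02 0.1  0.05] rows>=0.2 world shift [-0.0044 -0.0013  0.0097]
```

It's in: no axial force with the tip at s≈49 mm. Continuing.

Emit:
move_arm --targets '[{"dx": 0.002, "dy": -0.0003, "dz": -0.0003, "wx": 0, "wy": 0, "wz": 0, "jaw": 0.1}, {"dx": 0.004, "dy": -0.0003, "dz": -0.0003, "wx": 0, "wy": 0, "wz": 0, "jaw": 0.1}, {"dx": 0.006, "dy": -0.0003, "dz": -0.0003, "wx": 0, "wy": 0, "wz": 0, "jaw": 0.1}, {"dx": 0.008, "dy": -0.0003, "dz": -0.0003, "wx": 0, "wy": 0, "wz": 0, "jaw": 0.1}]'

```text
time: 17.15
position: [0.4543, 0.0042, 0.2219]
tcp_rot: [0.209, 1.106, -0.039]
ft_force: [-1.2, -0.6, -2.0]
width: 0.2
```

```bash
python3 -c "
from h import *
rep()"
```

```text
17.15 tool F [ 1.2 -1.  -1.8] tool M [-0.02  0.39 -0.12] w 0.20035457787296415 J [-0.25 -0.8   2.33  0.2   1.18 -1.68]
d [-0.0188 -0.0001  0.0008] w [0.02 0.1  0.04] rows>=0.3 world shift [-0.0077 -0.0017  0.0171]
```

Emit:
move_arm --targets '[{"dx": 0.002, "dy": 0, "dz": 0, "wx": 0, "wy": 0, "wz": 0, "jaw": 0.1}, {"dx": 0.004, "dy": 0, "dz": 0, "wx": 0, "wy": 0, "wz": 0, "jaw": 0.1}, {"dx": 0.005, "dy": 0, "dz": 0, "wx": 0, "wy": 0, "wz": 0, "jaw": 0.1}, {"dx": 0.006, "dy": 0, "dz": 0, "wx": 0, "wy": 0, "wz": 0, "jaw": 0.1}]'

```text
time: 17.65
position: [0.457, 0.0046, 0.2165]
tcp_rot: [0.209, 1.106, -0.039]
ft_force: [-1.0, 0.5, -1.5]
width: 0.196
```

```bash
python3 -c "
from h import *
rep()"
```

```text
17.65 tool F [ 0.9  0.1 -1.6] tool M [-0.02  0.49 -0.1 ] w 0.1964448974307557 J [-0.24 -0.78  2.33  0.2   1.16 -1.68]
d [-0.0249 -0.0001  0.0009] w [0.02 0.1  0.04] rows>=0.4 world shift [-0.0104 -0.0021  0.0225]
```

Emit:
move_arm --targets '[{"dx": 0.001, "dy": 0, "dz": 0, "wx": 0, "wy": 0, "wz": 0, "jaw": 0.1}, {"dx": 0.002, "dy": 0, "dz": 0, "wx": 0, "wy": 0, "wz": 0, "jaw": 0.1}, {"dx": 0.003, "dy": 0, "dz": 0, "wx": 0, "wy": 0, "wz": 0, "jaw": 0.1}]'

```text
time: 18.02
position: [0.4586, 0.0046, 0.2158]
tcp_rot: [0.208, 1.105, -0.038]
ft_force: [-19.7, -0.9, 19.3]
width: 0.199
```

```bash
python3 -c "
from h import *
rep()"
```

```text
18.025 tool F [-26.1  -0.7  -8.9] tool M [ 0.03  2.4  -0.33] w 0.1991867908242417 J [-0.24 -0.78  2.33  0.2   1.16 -1.68]
d [-0.0262 -0.0003 -0.0001] w [0.07 0.16 0.07] rows>=0.4 world shift [-0.012  -0.0021  0.0233]
```

Bottomed at s≈34 mm (nominal 35). Easing off 1 mm and turning clockwise about the key's axis.

Emit:
move_arm --targets '[{"dx": -0.001, "dy": 0, "dz": 0, "wx": 0, "wy": 0, "wz": 0, "jaw": 0.1}, {"dx": -0.001, "dy": -0.0003, "dz": 0, "wx": 6, "wy": 0, "wz": 0, "jaw": 0.1}, {"dx": -0.001, "dy": -0.0006, "dz": -0.0001, "wx": 12, "wy": 0, "wz": 0, "jaw": 0.1}, {"dx": -0.001, "dy": -0.0009, "dz": -0.0001, "wx": 18, "wy": 0, "wz": 0, "jaw": 0.1}, {"dx": -0.001, "dy": -0.0012, "dz": -0.0003, "wx": 24, "wy": 0, "wz": 0, "jaw": 0.1}, {"dx": -0.001, "dy": -0.0015, "dz": -0.0004, "wx": 30, "wy": 0, "wz": 0, "jaw": 0.1}, {"dx": -0.001, "dy": -0.0018, "dz": -0.0006, "wx": 36, "wy": 0, "wz": 0, "jaw": 0.1}, {"dx": -0.001, "dy": -0.002, "dz": -0.0008, "wx": 42, "wy": 0, "wz": 0, "jaw": 0.1}]'

```text
time: 19.02
position: [0.4567, 0.0035, 0.2153]
tcp_rot: [0.866, 1.055, -0.448]
ft_force: [-1.5, 3.5, -2.1]
width: 0.194
```

```bash
python3 -c "
from h import *
rep()
c=cam('wrist');crop(c,130,100,380,300,3,'w15.png')"
```

```text
19.025 tool F [ 1.5  0.2 -4.1] tool M [-0.17  1.07  0.01] w 0.19368906993625973 J [-0.25 -0.78  2.33  0.2   1.16 -0.95]
d [-0.0257  0.0018  0.0003] w [-4.213e+01  5.000e-02 -4.000e-02] rows>=3.9 world shift [-0.0101 -0.0011  0.0237]
```

View pics/w15.png

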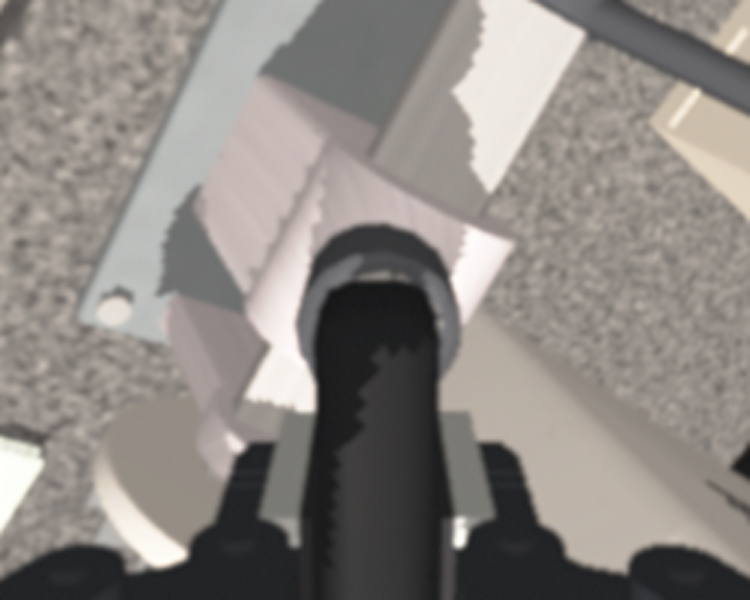

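Emit:
move_arm --targets '[{"dx": 0, "dy": -0.0002, "dz": -0.0003, "wx": 5, "wy": 0, "wz": 0, "jaw": 0.1}, {"dx": 0, "dy": -0.0005, "dz": -0.0005, "wx": 10, "wy": 0, "wz": 0, "jaw": 0.1}, {"dx": 0, "dy": -0.0007, "dz": -0.0006, "wx": 14, "wy": 0, "wz": 0, "jaw": 0.1}]'

```text
time: 19.45
position: [0.4561, 0.0038, 0.215]
tcp_rot: [1.088, 1.011, -0.588]
ft_force: [0.7, 1.9, -2.5]
width: 0.199
```

```bash
python3 -c "
from h import *
rep()"
```

```text
19.45 tool F [ 2.7  0.2 -1.7] tool M [-0.04  0.43  0.02] w 0.1994422982866481 J [-0.25 -0.79  2.33  0.2   1.16 -0.7 ]
d [-0.0258  0.0024  0.0003] w [-56.46   0.07  -0.09] rows>=5.3 world shift [-0.0095 -0.0013  0.024 ]
```

Emit:
move_arm --targets '[{"dx": 0, "dy": -0.0002, "dz": 0, "wx": 4, "wy": 0, "wz": 0, "jaw": 0.1}, {"dx": 0, "dy": -0.0004, "dz": 0, "wx": 8, "wy": 0, "wz": 0, "jaw": 0.1}, {"dx": 0, "dy": -0.0006, "dz": -0.0001, "wx": 12, "wy": 0, "wz": 0, "jaw": 0.1}]'

```text
time: 19.82
position: [0.4559, 0.0038, 0.2149]
tcp_rot: [1.272, 0.964, -0.705]
ft_force: [1.6, 2.4, -1.9]
width: 0.2
```

```bash
python3 -c "
from h import *
rep()"
```

```text
19.825 tool F [ 2.6  0.9 -2.1] tool M [-0.15  0.4  -0.  ] w 0.19987084446443665 J [-0.25 -0.79  2.34  0.2   1.16 -0.49]
d [-0.0257  0.0027 -0.0001] w [-68.48   0.08  -0.15] rows>=6.4 world shift [-0.0093 -0.0013  0.0241]
```

Emit:
move_arm --targets '[{"dx": 0, "dy": -0.0002, "dz": 0, "wx": 4, "wy": 0, "wz": 0, "jaw": 0.1}, {"dx": 0, "dy": -0.0003, "dz": 0, "wx": 7, "wy": 0, "wz": 0, "jaw": 0.1}]'

```text
time: 20.08
position: [0.4558, 0.0039, 0.2149]
tcp_rot: [1.379, 0.932, -0.773]
ft_force: [1.5, 1.5, -1.3]
width: 0.194
```

```bash
python3 -c "
from h import *
rep()"
```

```text
20.075 tool F [ 1.9  0.9 -1.3] tool M [-0.26  0.31 -0.31] w 0.19430463158246336 J [-0.25 -0.79  2.34  0.2   1.16 -0.37]
d [-0.0257  0.0027 -0.0003] w [-75.48   0.09  -0.2 ] rows>=7.1 world shift [-0.0092 -0.0014  0.0241]
```

Emit:
move_arm --targets '[{"dx": 0, "dy": -0.0002, "dz": 0, "wx": 3, "wy": 0, "wz": 0, "jaw": 0.1}, {"dx": 0, "dy": -0.0003, "dz": 0, "wx": 6, "wy": 0, "wz": 0, "jaw": 0.1}]'

```text
time: 20.32
position: [0.4557, 0.004, 0.2149]
tcp_rot: [1.47, 0.902, -0.831]
ft_force: [0.0, 2.4, -1.3]
width: 0.195
```

```bash
python3 -c "
from h import *
rep()
c=cam('wrist');crop(c,130,150,380,350,3,'w16.png')"
```

```text
20.325 tool F [ 1.4 -0.7 -2.3] tool M [-0.22  0.22 -0.38] w 0.19507090368527175 J [-0.25 -0.79  2.34  0.2   1.16 -0.27]
d [-0.0257  0.0028 -0.0006] w [-81.45   0.09  -0.23] rows>=7.6 world shift [-0.0091 -0.0015  0.0241]
```

View pics/w16.png

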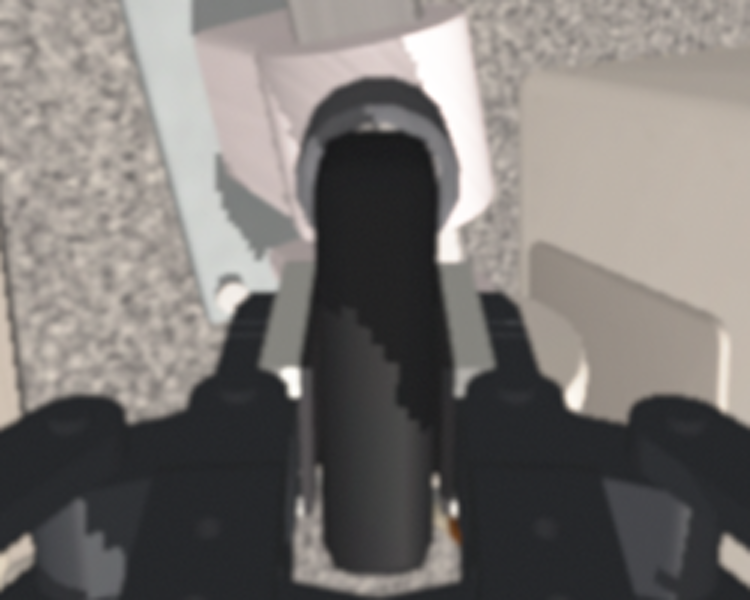

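Emit:
move_arm --targets '[{"dx": 0, "dy": -0.0002, "dz": 0, "wx": 3, "wy": 0, "wz": 0, "jaw": 0.1}, {"dx": 0, "dy": -0.0003, "dz": 0, "wx": 5, "wy": 0, "wz": 0, "jaw": 0.1}]'

```text
time: 20.62
position: [0.4556, 0.004, 0.2148]
tcp_rot: [1.547, 0.875, -0.88]
ft_force: [0.6, 0.8, -1.6]
width: 0.193
```

```bash
python3 -c "
from h import *
rep()"
```

```text
20.625 tool F [ 1.8 -0.3 -0.7] tool M [-0.13  0.14 -0.26] w 0.1926089121457304 J [-0.25 -0.79  2.34  0.2   1.16 -0.18]
d [-0.0257  0.0029 -0.0008] w [-86.58   0.1   -0.26] rows>=8.1 world shift [-0.009  -0.0015  0.0242]
```

Emit:
move_arm --targets '[{"dx": 0, "dy": -0.0002, "dz": 0, "wx": 3, "wy": 0, "wz": 0, "jaw": 0.1}, {"dx": 0, "dy": -0.0003, "dz": 0, "wx": 5, "wy": 0, "wz": 0, "jaw": 0.1}]'

```text
time: 20.88
position: [0.4554, 0.004, 0.2148]
tcp_rot: [1.623, 0.845, -0.929]
ft_force: [1.0, 1.0, -2.3]
width: 0.198
```

```bash
python3 -c "
from h import *
rep()
c=cam('scene');crop(c,200,150,300,250,6,'s6.png')"
```

```text
20.875 tool F [ 2.5 -0.3 -0.8] tool M [-0.05  0.09 -0.22] w 0.1977116429606845 J [-0.25 -0.79  2.34  0.2   1.16 -0.09]
d [-0.0256  0.0029 -0.0011] w [-91.62   0.11  -0.29] rows>=8.6 world shift [-0.0088 -0.0015  0.0242]
```

View pics/s6.png

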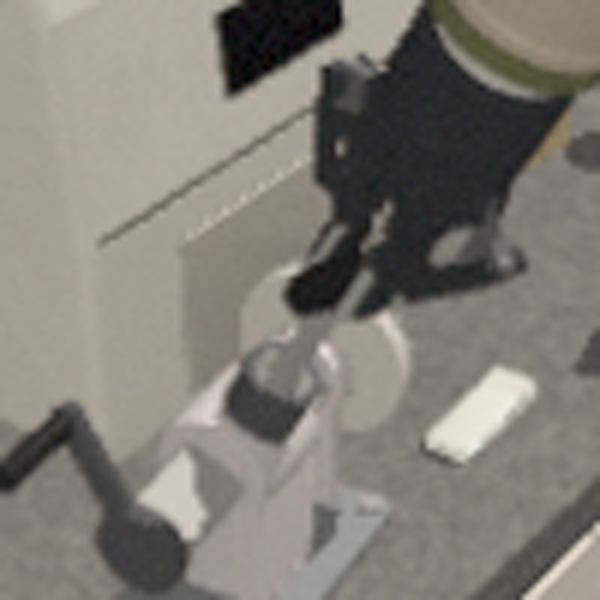

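Already turned 92° with little torque, more than expected, so I'll look at the socket lip beside the key to see whether the screw turned with it.

```bash
python3 - <<'E'
from h import *
rep()
c=cam('wrist');crop(c,215,160,295,225,9,'w17.png')
b=AXC+U*.06; print(proj(c,[b,AXC+U*.057,AXC+U*.12]))
T=c["T_tool_cam"]
E
```

```text
20.925 tool F [ 2.   0.5 -0.9] tool M [-0.06  0.14 -0.21] w 0.19823195328827667 J [-0.25 -0.79  2.34  0.2   1.16 -0.09]
d [-0.0256  0.003  -0.0011] w [-91.72   0.1   -0.28] rows>=8.6 world shift [-0.0088 -0.0015  0.0242]
[[255.5776304  211.27169746]
 [255.55851854 209.90935992]
 [256.10513273 248.87018862]]
```

View pics/w17.png

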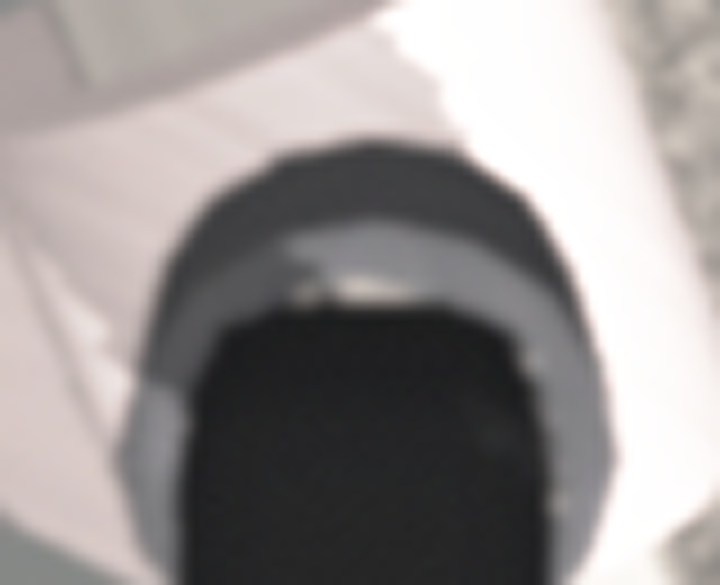

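Emit:
move_arm --targets '[{"dx": 0, "dy": -0.0002, "dz": 0, "wx": 3, "wy": 0, "wz": 0, "jaw": 0.1}, {"dx": 0, "dy": -0.0003, "dz": 0, "wx": 6, "wy": 0, "wz": 0, "jaw": 0.1}]'

```text
time: 21.22
position: [0.4553, 0.004, 0.2149]
tcp_rot: [1.713, 0.808, -0.987]
ft_force: [0.3, 0.4, -1.6]
width: 0.195
```

```bash
python3 - <<'E'
from h import *
rep()
c=cam('wrist');crop(c,215,160,295,225,9,'w18.png')
c=cam('top');crop(c,190,190,260,250,9,'t5.png')
rep()
E
```

```text
21.225 tool F [ 1.5 -0.5 -0.1] tool M [-0.03  0.03 -0.28] w 0.19505991501809006 J [-0.25 -0.79  2.34  0.2   1.16  0.01]
d [-0.0255  0.0029 -0.0014] w [-97.61   0.11  -0.32] rows>=9.1 world shift [-0.0087 -0.0015  0.0241]
21.325 tool F [ 2.  -1.2 -1.1] tool M [ 0.05  0.03 -0.28] w 0.1969880214694123 J [-0.25 -0.79  2.34  0.2   1.16  0.01]
d [-0.0255  0.0029 -0.0014] w [-97.57   0.11  -0.31] rows>=9.1 world shift [-0.0087 -0.0015  0.0241]
```

View pics/w18.png

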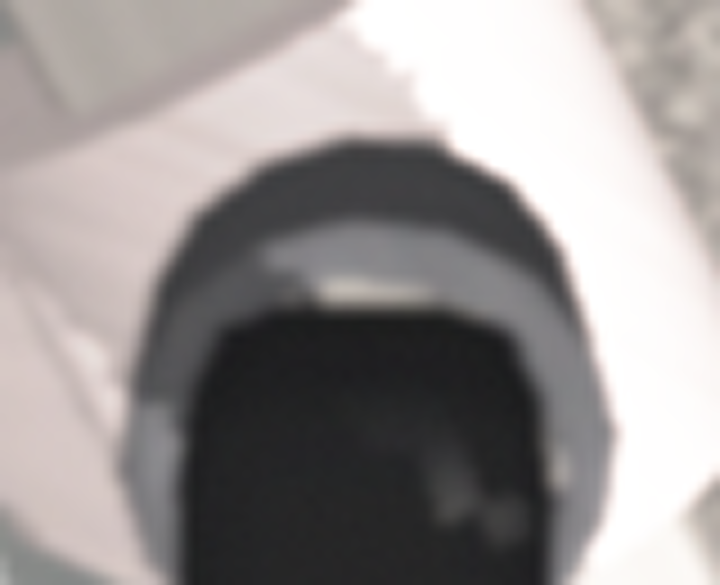

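The socket edge's slope went from about 12° to 6° while the tool turned 6°, so the screw itself is standing still. The torque history (peak of about 0.26 N m near 75°, then falling) means the screw hit its stop after about 45°, and the loosely fitting hexagon then cammed over. I'll turn on gently into the next engagement to confirm the stop, watching torque.

Emit:
move_arm --targets '[{"dx": 0.0005, "dy": -0.0002, "dz": 0, "wx": 4, "wy": 0, "wz": 0, "jaw": 0.1}, {"dx": 0.0005, "dy": -0.0004, "dz": 0, "wx": 8, "wy": 0, "wz": 0, "jaw": 0.1}, {"dx": 0.0005, "dy": -0.0006, "dz": -0.0001, "wx": 12, "wy": 0, "wz": 0, "jaw": 0.1}, {"dx": 0.0005, "dy": -0.0008, "dz": -0.0001, "wx": 16, "wy": 0, "wz": 0, "jaw": 0.1}]'

```text
time: 21.82
position: [0.455, 0.0041, 0.2145]
tcp_rot: [1.948, 0.693, -1.141]
ft_force: [1.2, 0.7, -0.2]
width: 0.197
```

```bash
python3 - <<'E'
from h import *
rep()
c=cam('wrist');crop(c,215,160,295,225,9,'w19.png')
rep()
E
```

```text
21.825 tool F [ 0.8  0.4 -1.1] tool M [ 0.01 -0.11 -0.15] w 0.1972134547981338 J [-0.25 -0.8   2.34  0.2   1.16  0.29]
d [-0.0258  0.0028 -0.0023] w [-113.57    0.12   -0.36] rows>=10.6 world shift [-0.0084 -0.0016  0.0246]
21.875 tool F [ 0.5 -0.2  0.8] tool M [ 0.01 -0.15 -0.1 ] w 0.19782487393594325 J [-0.25 -0.8   2.34  0.2   1.16  0.3 ]
d [-0.0258  0.0028 -0.0023] w [-113.77    0.12   -0.37] rows>=10.6 world shift [-0.0084 -0.0017  0.0245]
```

View pics/w19.png

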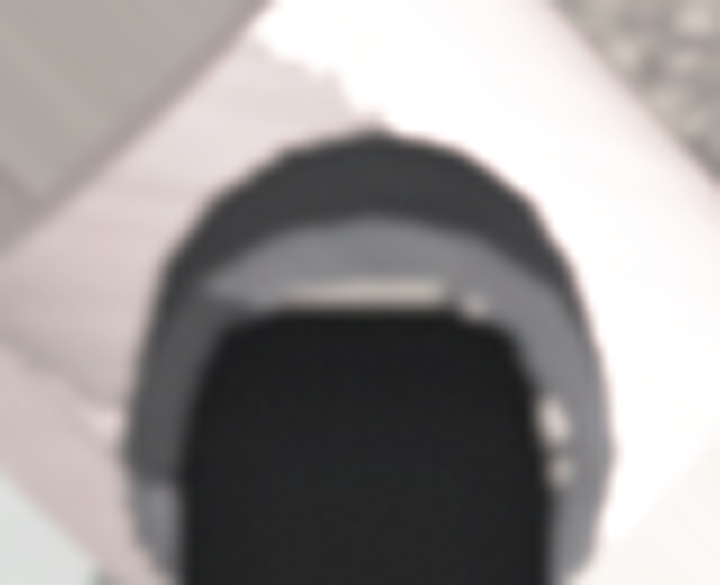

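Emit:
move_arm --targets '[{"dx": 0, "dy": -0.0002, "dz": 0, "wx": 4, "wy": 0, "wz": 0, "jaw": 0.1}, {"dx": 0, "dy": -0.0004, "dz": 0, "wx": 8, "wy": 0, "wz": 0, "jaw": 0.1}, {"dx": 0, "dy": -0.0005, "dz": 0, "wx": 11, "wy": 0, "wz": 0, "jaw": 0.1}]'

```text
time: 22.25
position: [0.4549, 0.0044, 0.2147]
tcp_rot: [2.109, 0.601, -1.247]
ft_force: [0.3, 0.3, -0.8]
width: 0.198
```

```bash
python3 - <<'E'
from h import *
rep()
c=cam('wrist');crop(c,215,160,295,225,9,'w20.png')
rep()
E
```

```text
22.25 tool F [ 0.9 -0.3 -0.1] tool M [-0.05  0.09 -0.17] w 0.19780044596534757 J [-0.25 -0.8   2.34  0.2   1.16  0.49]
d [-0.0255  0.0026 -0.0026] w [-1.2471e+02  1.1000e-01 -4.4000e-01] rows>=11.7 world shift [-0.0083 -0.0019  0.0243]
22.3 tool F [ 1.5  0.5 -0.7] tool M [-0.08  0.11 -0.17] w 0.19733015490244732 J [-0.25 -0.8   2.34  0.2   1.16  0.49]
d [-0.0255  0.0026 -0.0026] w [-1.2485e+02  1.1000e-01 -4.4000e-01] rows>=11.7 world shift [-0.0083 -0.0019  0.0244]
```

View pics/w20.png

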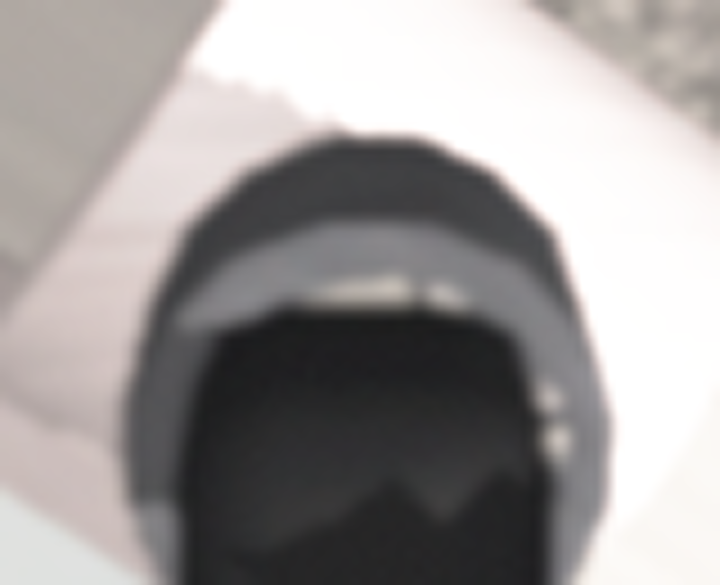

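Emit:
move_arm --targets '[{"dx": 0, "dy": -0.0002, "dz": 0, "wx": 3, "wy": 0, "wz": 0, "jaw": 0.1}, {"dx": 0, "dy": -0.0003, "dz": 0, "wx": 6, "wy": 0, "wz": 0, "jaw": 0.1}]'

```text
time: 22.55
position: [0.4549, 0.0046, 0.2147]
tcp_rot: [2.195, 0.545, -1.304]
ft_force: [1.9, 2.2, -2.1]
width: 0.196
```

```bash
python3 - <<'E'
from h import *
rep()
c=cam('wrist');crop(c,215,160,295,225,9,'w21.png')
rep();cam('wrist');rep()
E
```

```text
22.55 tool F [ 2.9 -1.1 -1.8] tool M [-0.22  0.   -0.15] w 0.19622775574509094 J [-0.25 -0.8   2.34  0.2   1.16  0.59]
d [-0.0255  0.0025 -0.0028] w [-1.3075e+02  1.1000e-01 -4.9000e-01] rows>=12.2 world shift [-0.0083 -0.0021  0.0243]
22.6 tool F [ 2.   1.1 -1. ] tool M [-0.21 -0.   -0.1 ] w 0.19472329899793983 J [-0.25 -0.8   2.34  0.2   1.16  0.6 ]
d [-0.0255  0.0025 -0.0028] w [-1.3091e+02  1.0000e-01 -4.8000e-01] rows>=12.2 world shift [-0.0082 -0.0021  0.0243]
22.65 tool F [ 2.4  0.1 -0.3] tool M [-0.12 -0.07 -0.05] w 0.19764465935295883 J [-0.25 -0.8   2.34  0.2   1.16  0.59]
d [-0.0255  0.0024 -0.0028] w [-1.3073e+02  1.1000e-01 -4.9000e-01] rows>=12.2 world shift [-0.0083 -0.0021  0.0243]
```

View pics/w21.png

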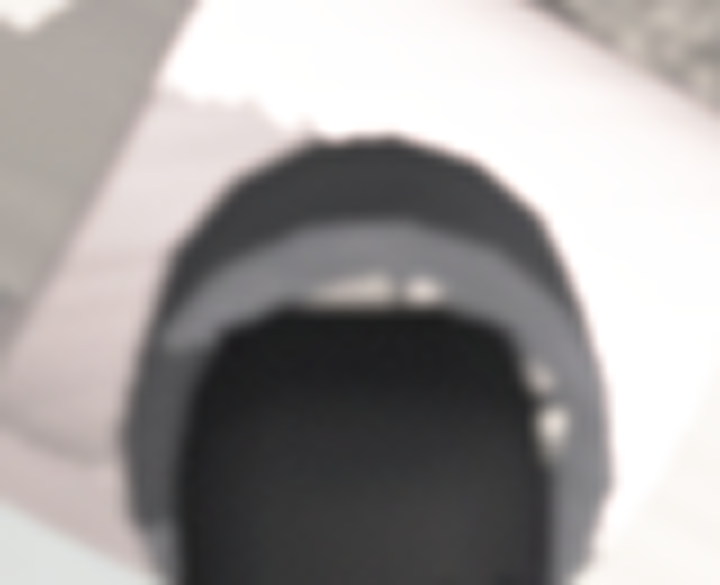

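The socket's corner moved about 6° in the image for a 6° tool turn, while torque rose to about 0.2 N m, well over the screw's friction. The screw holds firm at its stop. One more small push, then relax.

Emit:
move_arm --targets '[{"dx": 0, "dy": -0.0001, "dz": 0, "wx": 3, "wy": 0, "wz": 0, "jaw": 0.1}, {"dx": 0.0005, "dy": -0.0001, "dz": 0, "wx": 3, "wy": 0, "wz": 0, "jaw": 0.1}]'

```text
time: 22.9
position: [0.4551, 0.0046, 0.2148]
tcp_rot: [2.235, 0.518, -1.33]
ft_force: [-5.2, -0.3, 5.2]
width: 0.2
```

```bash
python3 - <<'E'
from h import *
rep()
c=cam('wrist');crop(c,215,160,295,225,9,'w22.png')
rep()
E
```

```text
22.9 tool F [-7.  -1.5  1.7] tool M [-0.21 -0.45 -0.59] w 0.20041924810932815 J [-0.25 -0.8   2.34  0.2   1.16  0.64]
d [-0.0256  0.0022 -0.0027] w [-1.3356e+02  1.1000e-01 -5.2000e-01] rows>=12.5 world shift [-0.0085 -0.0021  0.0243]
22.95 tool F [-4.5 -1.1  1. ] tool M [-0.14 -0.4  -0.45] w 0.19332322331196336 J [-0.25 -0.8   2.34  0.2   1.16  0.64]
d [-0.0255  0.0022 -0.0026] w [-1.3354e+02  1.1000e-01 -5.2000e-01] rows>=12.5 world shift [-0.0085 -0.0022  0.0242]
```

View pics/w22.png

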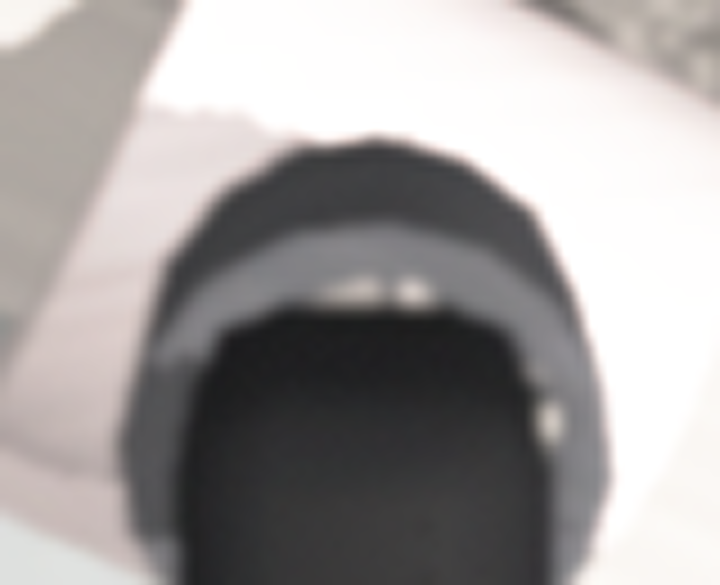

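Bottomed (7 N axial) and the socket corner is still fixed. Backing off into the slack, then releasing.

Emit:
move_arm --targets '[{"dx": -0.0003, "dy": 0, "dz": 0, "wx": -5, "wy": 0, "wz": 0, "jaw": 0.1}, {"dx": -0.0003, "dy": 0.0004, "dz": 0, "wx": -9, "wy": 0, "wz": 0, "jaw": 0.1}, {"dx": -0.0003, "dy": 0.0004, "dz": 0, "wx": -9, "wy": 0, "wz": 0, "jaw": 0.3}, {"dx": -0.0003, "dy": 0.0004, "dz": 0, "wx": -9, "wy": 0, "wz": 0, "jaw": 0.4}, {"dx": -0.0003, "dy": 0.0004, "dz": 0, "wx": -9, "wy": 0, "wz": 0, "jaw": 0.45}]'

```text
time: 23.58
position: [0.4553, 0.0042, 0.2153]
tcp_rot: [2.108, 0.601, -1.245]
ft_force: [0.2, -0.3, 0.2]
width: 0.449
```

```bash
python3 - <<'E'
from h import *
rep()
c=cam('wrist');crop(c,130,140,380,340,3,'w23.png')
p,r=pose();M=r.as_matrix()
delta(p+U*.035,None)
delta(p+U*.035+np.array([-.02,0,.06]),frame([0,0,-1],M[:,1]))
E
```

```text
23.575 tool F [-0.1  0.4  0. ] tool M [-0.01 -0.16 -0.15] w 0.44878145328040225 J [-0.25 -0.8   2.34  0.2   1.16  0.49]
d [-0.0251  0.0021 -0.0023] w [-124.56    0.16   -0.51] rows>=11.6 world shift [-0.0087 -0.0018  0.0237]
d [-0.035   0.0002 -0.0002] w [0. 0. 0.] rows>=0.6 world shift [-0.0157 -0.0026  0.0312]
d [-0.0973  0.0036 -0.0102] w [  3.14 -22.53 -15.65] rows>=2.6 world shift [-0.0357 -0.0026  0.0912]
```

View pics/w23.png

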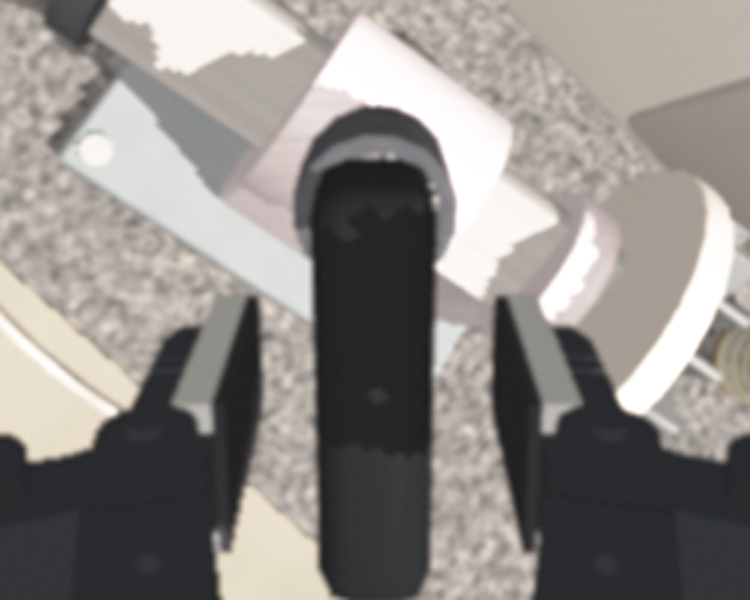

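Pads are clear of the handle on both sides and the key stays put. Withdrawing along the axis.

Emit:
move_arm --targets '[{"dx": -0.012, "dy": 0, "dz": 0, "wx": 0, "wy": 0, "wz": 0, "jaw": 0.6}, {"dx": -0.025, "dy": 0, "dz": 0, "wx": 0, "wy": 0, "wz": 0, "jaw": 0.6}, {"dx": -0.037, "dy": 0, "dz": 0, "wx": 0, "wy": 0, "wz": 0, "jaw": 0.6}, {"dx": -0.055, "dy": 0.001, "dz": -0.003, "wx": 1, "wy": -6, "wz": -4, "jaw": 0.6}, {"dx": -0.075, "dy": 0.002, "dz": -0.006, "wx": 2, "wy": -12, "wz": -8, "jaw": 0.6}, {"dx": -0.09, "dy": 0.003, "dz": -0.009, "wx": 2.5, "wy": -17, "wz": -12, "jaw": 0.6}, {"dx": -0.097, "dy": 0.0036, "dz": -0.01, "wx": 3, "wy": -22.5, "wz": -15.6, "jaw": 0.6}, {"dx": -0.097, "dy": 0.0036, "dz": -0.01, "wx": 3, "wy": -22.5, "wz": -15.6, "jaw": 0.6}]'

```text
time: 24.62
position: [0.4205, 0.0016, 0.3065]
tcp_rot: [1.787, 0.696, -1.787]
ft_force: [0.0, -0.4, -0.3]
width: 0.599
```

```bash
python3 - <<'E'
from h import *
rep()
c=cam('wrist');crop(c,0,0,512,384,1.5,'w24.png')
c=cam('scene');crop(c,180,130,300,230,6,'s7.png')
E
```

```text
24.625 tool F [0.3 0.3 0.2] tool M [-0.03 -0.01 -0.03] w 0.5986898042641322 J [-0.12 -0.39  1.85 -0.    1.68  0.71]
d [ 0.0674  0.017  -0.0198] w [-124.77   -4.03   33.14] rows>=12.1 world shift [ 0.0261  0.0009 -0.0674]
```

View pics/w24.png

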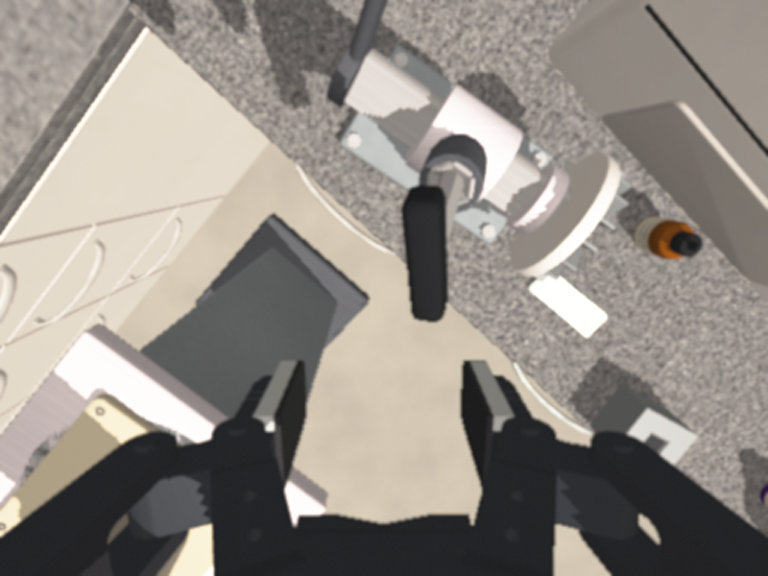

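View pics/s7.png

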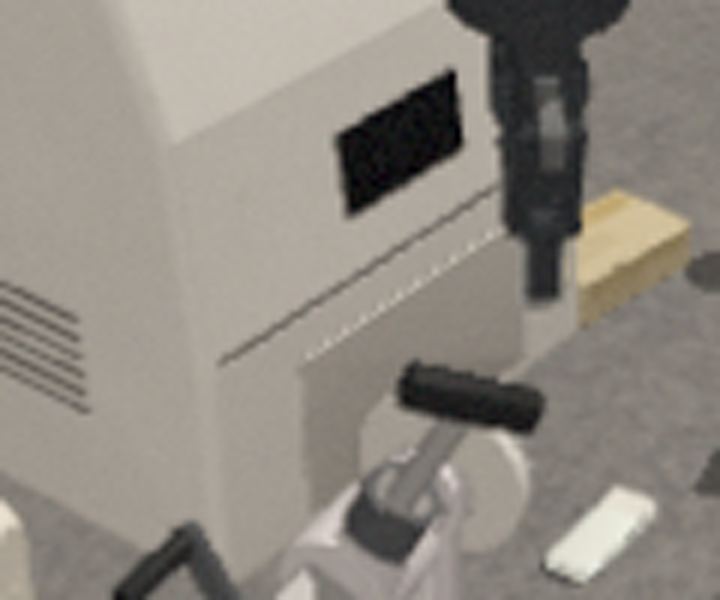

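Key stands in the screw, with the gripper clear. Checking the seating depth and the crank once more.

```bash
python3 - <<'E'
from h import *
c=cam('wrist');s=cam('scene')
crop(c,260,70,350,220,5,'w25.png'); crop(c,205,0,345,110,5,'w26.png')
print("pred handle top/bot centre if seated",proj(c,[AXC+U*.147,AXC+U*.125]))
# handle length -> depth
a=un((424,188),0,0,1.5);b=un((430,320),0,0,1.5)
print(proj(s,[AXC+U*.136]), "meas", un((470,397),180,130,6))
print(onz(c,un((424,188),0,0,1.5),.22),onz(c,un((430,320),0,0,1.5),.22))
E
```

```text
pred handle top/bot centre if seated [[281.98559932 177.42434227]
 [287.36084663 160.79241194]]
[[257.71180614 195.48653848]] meas (257.9166666666667, 195.75)
[0.47542698 0.02900716 0.22      ] [ 0.43170263 -0.01733547  0.22      ]
```

View pics/w25.png

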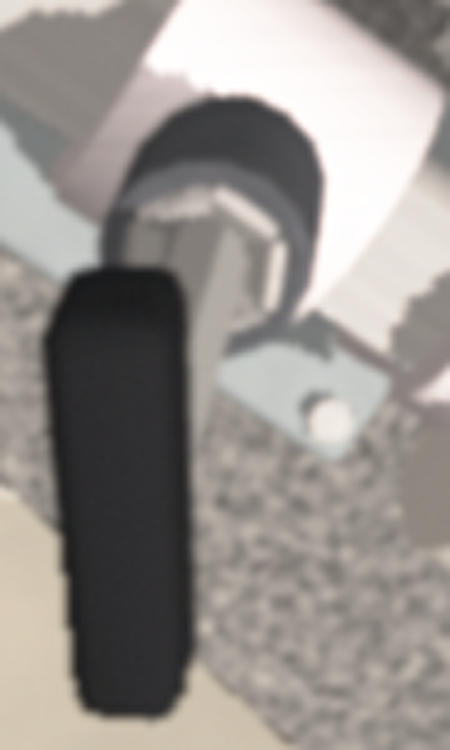

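View pics/w26.png

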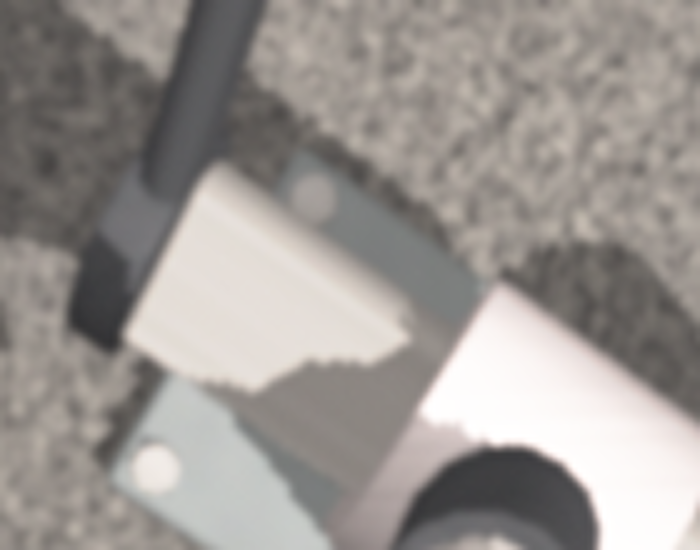

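```bash
python3 - <<'E'
from h import *
c=cam('wrist');W=lambda X:un(X,260,70,5)
def pl(px,s):
    o,d=ray(c,W(px));b=AXC+U*s;q=o+d*(((b-o)@U)/(d@U))-b;return q@Y,q@D
for s in (.060,.057):
  for px in ((137,215),(214,189),(280,240),(272,312),(228,352)):
    y,d=pl(px,s);print(s,px,round(np.hypot(y,d)*1e3,1),"ang cw from Y",round(np.degrees(np.arctan2(d,y)),1), "mod60",round(np.degrees(np.arctan2(d,y))%60,1))
  y,d=pl((217,245),s); 
  for px in ((105,255),(320,265),(230,160)):
    y,d=pl(px,s);print("rim",px,round(y*1e3,1),round(d*1e3,1))
E
```

```text
0.06 (137, 215) 14.6 ang cw from Y 3.4 mod60 3.4
0.06 (214, 189) 14.4 ang cw from Y 63.9 mod60 3.9
0.06 (280, 240) 14.9 ang cw from Y 125.0 mod60 5.0
0.06 (272, 312) 15.8 ang cw from Y 179.1 mod60 59.1
0.06 (228, 352) 18.2 ang cw from Y -141.9 mod60 38.1
rim (105, 255) 15.1 -9.0
rim (320, 265) -17.0 12.6
rim (230, 160) 7.1 18.7
0.057 (137, 215) 14.3 ang cw from Y -2.0 mod60 58.0
0.057 (214, 189) 13.1 ang cw from Y 63.1 mod60 3.1
0.057 (280, 240) 14.2 ang cw from Y 129.7 mod60 9.7
0.057 (272, 312) 16.5 ang cw from Y -176.1 mod60 3.9
0.057 (228, 352) 19.6 ang cw from Y -139.6 mod60 40.4
rim (105, 255) 14.8 -10.5
rim (320, 265) -17.6 11.4
rim (230, 160) 6.8 17.6
```

Scene and wrist views agree the key is fully seated. Hex corners now read about 3° mod 60, i.e. about 44–49° turned. I want that tighter, since the key cammed over once and could have pushed the screw back. I'll take a closer look past the handle.

```bash
python3 - <<'E'
from h import *
c=cam('wrist');T=c["T_tool_cam"]
b=AXC+U*.06
for sg,off,Rr in ((1,35,.22),(-1,35,.22)):
    a=np.radians(143.7); e=-sg*(np.cos(a)*Y+np.sin(a)*D)
    v=np.cos(np.radians(off))*U+np.sin(np.radians(off))*e   # from target to camera
    z=-v; yd=e-v*(e@v); yd/=np.linalg.norm(yd)   # image down = outward
    x=np.cross(yd,z); Rc=np.stack([x,yd,z],1); Rt=Rc@T[:3,:3].T; pc=b+v*Rr; p=pc-Rt@T[:3,3]
    print(sg,"e",e,"tool x",Rt[:,0],"tool y",Rt[:,1],"tcp",p,"cam",pc); delta(p,Rt)
E
```

```text
1 e [-0.6520336   0.70895399 -0.26876836] tool x [ 0.78848606 -0.50827201 -0.34633696] tool y [-0.61240684 -0.70096641 -0.36551874] tcp [0.42407889 0.05640334 0.16746305] cam [0.32554865 0.08781278 0.27529832]
d [ 0.1388 -0.0376 -0.0406] w [84.65 69.77 34.4 ] rows>=10.7 world shift [ 0.0049  0.055  -0.1388]
-1 e [ 0.6520336  -0.70895399  0.26876836] tool x [-0.22946065  0.60081807 -0.76574504] tool y [0.61187872 0.70087898 0.36656935] tcp [ 0.51508953 -0.03925129  0.20525236] cam [ 0.49010473 -0.09110852  0.34312837]
d [ 0.1013  0.0945 -0.0431] w [-98.32  43.85 -13.41] rows>=10.1 world shift [ 0.0959 -0.0406 -0.101 ]
```

```bash
python3 - <<'E'
from h import *
c=cam('wrist');crop(c,275,85,335,150,11,'w27.png');print(proj(c,[AXC+U*.06,AXC+U*.062]))
E
```

```text
[[299.65004615 122.32518861]
 [299.33915337 123.2898812 ]]
```

View pics/w27.png

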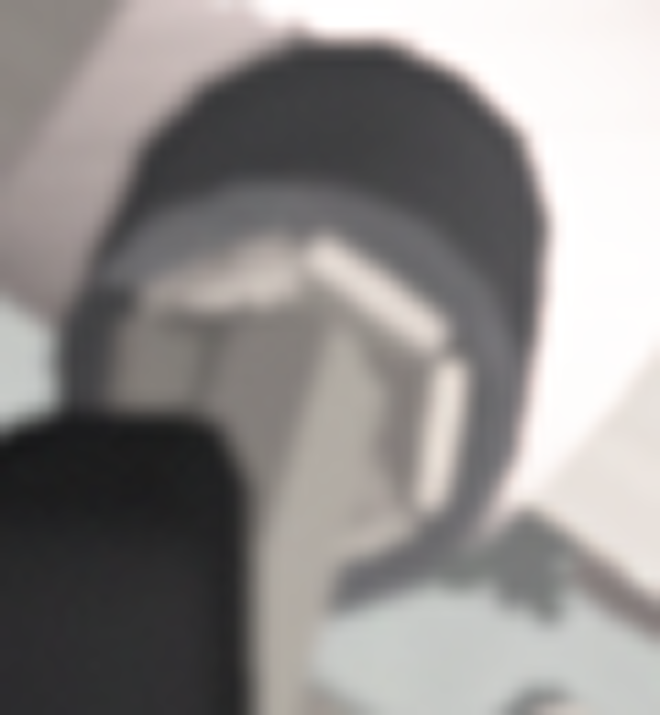

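```bash
cat > fit.py <<'E'
from h import *
from scipy.optimize import least_squares
def fit(c,pts,x0,y0,k,ks,a0):
    for s in (.058,.060,.062):
        q=[]
        for px in pts:
            o,d=ray(c,un(px,x0,y0,k));b=AXC+U*s;w=o+d*(((b-o)@U)/(d@U))-b;q.append((w@Y,w@D))
        q=np.array(q)*1e3
        f=lambda v:np.concatenate([q[:,0]-v[0]-14.43*np.cos(np.radians(v[2]+60*np.array(ks))),q[:,1]-v[1]-14.43*np.sin(np.radians(v[2]+60*np.array(ks)))])
        r=least_squares(f,[0,0,a0]);print(s,"centre",np.round(r.x[:2],2),"ang",round(r.x[2],2),"rms",round(np.sqrt(2*r.cost/len(ks)),2))
E
python3 - <<'E'
from fit import *
c=cam('wrist')
fit(c,[(128,290),(308,232),(462,345),(436,520)],275,85,11,[0,1,2,3],3)
fit(c,[(308,232),(462,345),(436,520)],275,85,11,[1,2,3],3)
E
```

```text
0.058 centre [-0.41  0.46] ang 2.25 rms 1.28
0.06 centre [-0.09  1.33] ang 2.25 rms 1.18
0.062 centre [0.23 2.19] ang 2.25 rms 1.08
0.058 centre [-1.18  0.42] ang 0.92 rms 0.85
0.06 centre [-0.82  1.27] ang 0.92 rms 0.77
0.062 centre [-0.46  2.13] ang 0.92 rms 0.68
```

```bash
python3 - <<'E'
from h import *
c0=cam('wrist')
for n,pos,rv,px in (("w17",(.4554,.004,.2148),(1.623,.845,-.929),(325,287)),("w18",(.4553,.004,.2149),(1.713,.808,-.987),(305,287)),("w19",(.455,.0041,.2145),(1.948,.693,-1.141),(457,293)),("w20",(.4549,.0044,.2147),(2.109,.601,-1.247),(420,283)),("w21",(.4549,.0046,.2147),(2.195,.545,-1.304),(400,287)),("w22",(.4551,.0046,.2148),(2.235,.518,-1.33),(390,288))):
    T=np.eye(4);T[:3,:3]=R.from_rotvec(rv).as_matrix();T[:3,3]=pos
    c=dict(c0);c["E"]=T@c0["T_tool_cam"]
    for s in (.060,):
        o,d=ray(c,un(px,215,160,9));b=AXC+U*s;w=o+d*(((b-o)@U)/(d@U))-b
        a=np.degrees(np.arctan2(w@D,w@Y));print(n,"r",round(np.hypot(w@Y,w@D)*1e3,1),"ang",round(a,1),"mod60",round(a%60,1))
E
```

```text
w17 r 14.2 ang 6.7 mod60 6.7
w18 r 14.7 ang 7.6 mod60 7.6
w19 r 15.3 ang 69.7 mod60 9.7
w20 r 15.5 ang 69.6 mod60 9.6
w21 r 15.1 ang 70.2 mod60 10.2
w22 r 15.2 ang 70.7 mod60 10.7
```

In-hand views (w17–w22) put the hexagon at a steady 7–10° mod 60, but the present view says 1–4°. Picture w23, taken just after release, has the same pose as w20, so I can compare directly.

```bash
python3 - <<'E'
import cv2
im=cv2.imread("pics/w23.png"); c=im[60:255,255:495]; cv2.imwrite("pics/w23z.png",cv2.resize(c,None,fx=3,fy=3,interpolation=cv2.INTER_CUBIC))
E
```

```text
(no output)
```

View pics/w23z.png

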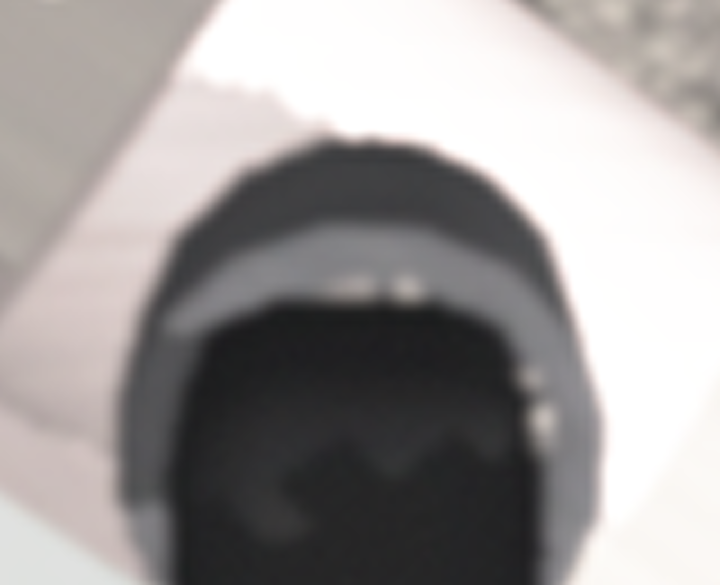

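Same pose as w20, but the corner shifted from 420 to about 393 (after allowing for the rim's own shift). My 9° back-off dragged the screw back by some 7°. So I'll regrip, turn back to the stop, and release without backing off.

```bash
python3 - <<'E'
from h import *
Rr=R.from_rotvec([2.108,.601,-1.245]).as_matrix(); P=np.array([.4553,.0042,.2153])
rep()
delta(P+U*.037,Rr); delta(P,Rr)
E
```

```text
25.075 tool F [ 1.   0.2 -0.3] tool M [ 0.   -0.02  0.01] w 0.5974220295486753 J [-0.12 -0.39  1.85 -0.    1.68  0.71]
d [ 0.0674  0.0175 -0.0207] w [-124.83   -3.96   33.  ] rows>=12.1 world shift [ 0.0273  0.0011 -0.0673]
d [ 0.0581  0.013  -0.0143] w [-2.99 22.46 15.53] rows>=2.6 world shift [ 0.0194  0.0001 -0.0581]
d [ 0.0911  0.0221 -0.0283] w [-2.99 22.46 15.53] rows>=2.6 world shift [ 0.036   0.0028 -0.091 ]
```

Emit:
move_arm --targets '[{"dx": 0.005, "dy": 0.002, "dz": -0.002, "wx": -1, "wy": 7.5, "wz": 5.2, "jaw": 0.5}, {"dx": 0.02, "dy": 0.006, "dz": -0.006, "wx": -2, "wy": 15, "wz": 10.4, "jaw": 0.5}, {"dx": 0.04, "dy": 0.01, "dz": -0.01, "wx": -3, "wy": 22.5, "wz": 15.5, "jaw": 0.5}, {"dx": 0.058, "dy": 0.013, "dz": -0.0143, "wx": -3, "wy": 22.5, "wz": 15.5, "jaw": 0.45}, {"dx": 0.058, "dy": 0.013, "dz": -0.0143, "wx": -3, "wy": 22.5, "wz": 15.5, "jaw": 0.45}]'

```text
time: 25.7
position: [0.4378, 0.0015, 0.2462]
tcp_rot: [2.108, 0.603, -1.248]
ft_force: [-0.8, -0.1, 0.3]
width: 0.452
```

```bash
python3 - <<'E'
from h import *
Rr=R.from_rotvec([2.108,.601,-1.245]).as_matrix(); P=np.array([.4553,.0042,.2153])
rep();delta(P,Rr)
c=cam('wrist');crop(c,130,140,380,340,3,'w28.png')
E
```

```text
25.7 tool F [-0.6 -0.4  0.5] tool M [ 0.04 -0.18 -0.12] w 0.4524542345228265 J [-0.28 -0.87  2.32  0.21  1.26  0.48]
d [ 0.0104  0.003  -0.0034] w [-1.2465e+02 -1.0000e-02 -3.4000e-01] rows>=11.6 world shift [ 0.0088  0.001  -0.0072]
d [ 0.0356  0.0011 -0.0012] w [-0.06  0.07  0.17] rows>=0.6 world shift [ 0.0175  0.0027 -0.0309]
```

View pics/w28.png

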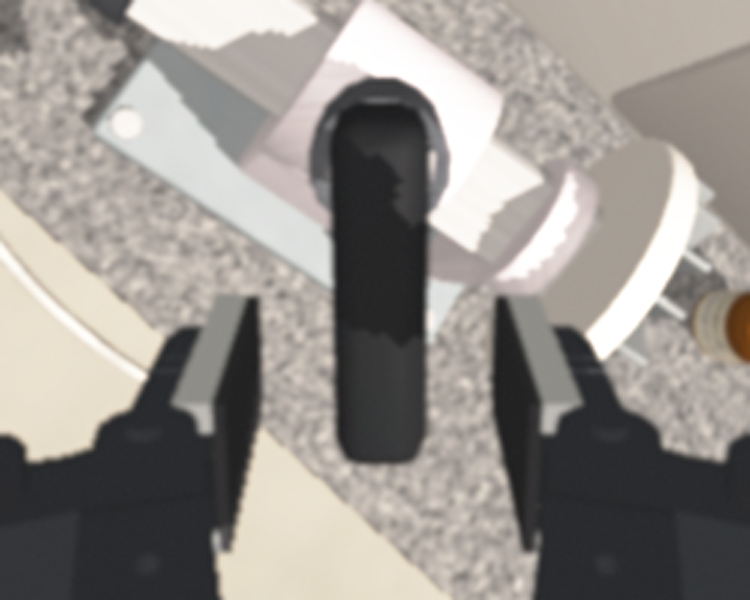

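Handle centred and aligned between the pads. Descending and regripping.

Emit:
move_arm --targets '[{"dx": 0.012, "dy": 0.001, "dz": -0.001, "wx": 0, "wy": 0, "wz": 0, "jaw": 0.45}, {"dx": 0.024, "dy": 0.001, "dz": -0.001, "wx": 0, "wy": 0, "wz": 0, "jaw": 0.45}, {"dx": 0.035, "dy": 0.001, "dz": -0.001, "wx": 0, "wy": 0, "wz": 0, "jaw": 0.4}, {"dx": 0.035, "dy": 0.001, "dz": -0.001, "wx": 0, "wy": 0, "wz": 0, "jaw": 0.25}, {"dx": 0.035, "dy": 0.001, "dz": -0.001, "wx": 0, "wy": 0, "wz": 0, "jaw": 0.1}, {"dx": 0.035, "dy": 0.001, "dz": -0.001, "wx": 0, "wy": 0, "wz": 0, "jaw": 0.1}]'

```text
time: 26.5
position: [0.4552, 0.0044, 0.2172]
tcp_rot: [2.108, 0.603, -1.247]
ft_force: [0.6, 2.0, -6.9]
width: 0.195
```

```bash
cat >> h.py <<'E'
def vtx(name,x0=215,y0=160,k=9):
    """save crop + reference grid numbers to turn a crop pixel to hex angle"""
    c=cam('wrist'); np.savez("last.npz",frame=c["frame"],E=c["E"],K=c["K"],distortion=c["distortion"]); crop(c,x0,y0,x0+80,y0+65,k,name)
def vang(px,x0=215,y0=160,k=9,s=.06):
    c=dict(np.load("last.npz")); o,d=ray(c,un(px,x0,y0,k));b=AXC+U*s;w=o+d*(((b-o)@U)/(d@U))-b
    a=np.degrees(np.arctan2(w@D,w@Y));print(px,"r",round(np.hypot(w@Y,w@D)*1e3,1),"mod60",round(a%60,1))
E
python3 -c "
from h import *
rep();vtx('w29.png');rep()"
```

```text
26.5 tool F [ 6.6 -2.9  0.8] tool M [ 0.04 -0.2  -0.7 ] w 0.19524029972905532 J [-0.25 -0.8   2.34  0.2   1.17  0.49]
d [-0.0234  0.0017 -0.0015] w [-124.61   -0.     -0.42] rows>=11.6 world shift [-0.0086 -0.0019  0.0218]
26.55 tool F [ 5.8 -2.9  0.2] tool M [-0.01 -0.18 -0.77] w 0.19962352386858542 J [-0.25 -0.8   2.34  0.2   1.17  0.49]
d [-0.0234  0.0017 -0.0015] w [-124.61    0.     -0.43] rows>=11.6 world shift [-0.0086 -0.0019  0.0218]
```

View pics/w29.png

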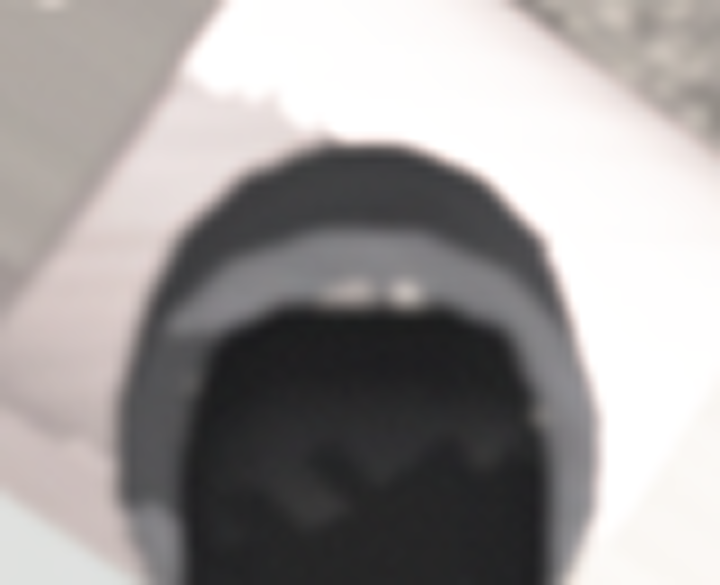

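Emit:
move_arm --targets '[{"dx": 0.001, "dy": -0.0006, "dz": 0, "wx": 3, "wy": 0, "wz": 0, "jaw": 0.1}, {"dx": 0.001, "dy": -0.0008, "dz": 0, "wx": 6, "wy": 0, "wz": 0, "jaw": 0.1}, {"dx": 0.001, "dy": -0.0009, "dz": 0, "wx": 8, "wy": 0, "wz": 0, "jaw": 0.1}]'

```text
time: 26.92
position: [0.4554, 0.0047, 0.2172]
tcp_rot: [2.223, 0.528, -1.322]
ft_force: [-4.9, -1.6, 3.2]
width: 0.196
```

```bash
python3 -c "
from h import *
rep();vtx('w30.png');rep()"
```

```text
26.925 tool F [-5.2 -0.7  3. ] tool M [-0.09 -0.74 -0.39] w 0.19572369113840307 J [-0.25 -0.8   2.34  0.2   1.16  0.63]
d [-0.0235  0.0016 -0.0015] w [-1.3267e+02  6.0000e-02 -5.3000e-01] rows>=12.4 world shift [-0.0088 -0.0022  0.0218]
26.975 tool F [-6.8 -1.3  3. ] tool M [-0.05 -0.83 -0.45] w 0.19846346929905503 J [-0.25 -0.8   2.34  0.2   1.16  0.63]
d [-0.0235  0.0016 -0.0014] w [-1.3276e+02  6.0000e-02 -5.3000e-01] rows>=12.4 world shift [-0.0088 -0.0022  0.0218]
```

View pics/w30.png

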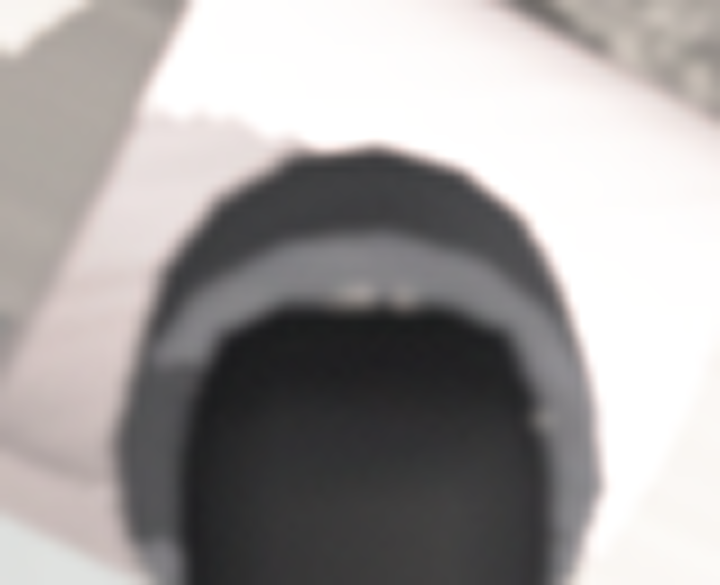

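Emit:
move_arm --targets '[{"dx": -0.0003, "dy": -0.0002, "dz": 0.0003, "wx": 2, "wy": 0, "wz": 0, "jaw": 0.1}, {"dx": -0.0003, "dy": -0.0003, "dz": 0.0003, "wx": 4, "wy": 0, "wz": 0, "jaw": 0.1}, {"dx": -0.0003, "dy": -0.0003, "dz": 0.0003, "wx": 4, "wy": 0, "wz": 0, "jaw": 0.1}]'

```text
time: 27.35
position: [0.4549, 0.0047, 0.2171]
tcp_rot: [2.281, 0.487, -1.361]
ft_force: [2.6, -0.2, -4.1]
width: 0.195
```

```bash
python3 -c "
from h import *
vang((383,293))
rep();vtx('w31.png');rep()"
```

```text
(383, 293) r 15.0 mod60 9.4
27.35 tool F [ 4.8  0.7 -0.1] tool M [-0.18 -0.32  0.09] w 0.19539339004414286 J [-0.25 -0.8   2.34  0.2   1.17  0.7 ]
d [-0.0234  0.0017 -0.0019] w [-1.3679e+02  6.0000e-02 -5.5000e-01] rows>=12.8 world shift [-0.0084 -0.0022  0.0219]
27.4 tool F [4.4 1.6 0. ] tool M [-0.17 -0.29  0.19] w 0.19667368670144086 J [-0.25 -0.8   2.34  0.2   1.17  0.7 ]
d [-0.0234  0.0017 -0.0019] w [-1.3675e+02  5.0000e-02 -5.4000e-01] rows>=12.8 world shift [-0.0083 -0.0022  0.0219]
```

View pics/w31.png

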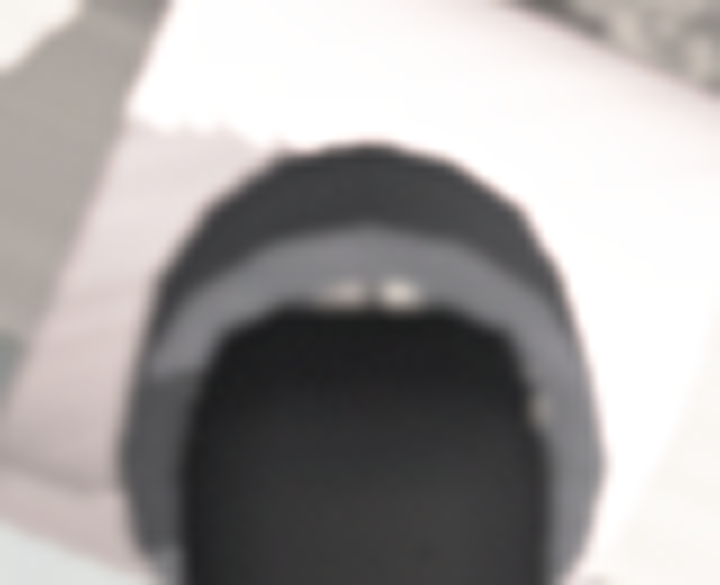

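Corner reads 9.4° while driven and the torque rises to 0.18 N m, so the screw is back at its stop. Releasing here without back-off.

Emit:
move_arm --targets '[{"dx": 0, "dy": 0, "dz": 0, "wx": 0, "wy": 0, "wz": 0, "jaw": 0.25}, {"dx": 0, "dy": 0, "dz": 0, "wx": 0, "wy": 0, "wz": 0, "jaw": 0.35}, {"dx": 0, "dy": 0, "dz": 0, "wx": 0, "wy": 0, "wz": 0, "jaw": 0.45}]'

```text
time: 27.78
position: [0.4551, 0.0047, 0.2176]
tcp_rot: [2.281, 0.487, -1.36]
ft_force: [-0.4, 0.4, 0.1]
width: 0.448
```

```bash
python3 -c "
from h import *
vang((374,293))
rep();vtx('w32.png');c=dict(np.load('last.npz'));crop(c,130,140,380,340,3,'w32b.png')"
```

```text
(374, 293) r 14.6 mod60 10.3
27.775 tool F [-0.2 -0.5  0.1] tool M [-0.02 -0.23 -0.08] w 0.44842401491101763 J [-0.25 -0.8   2.34  0.2   1.17  0.7 ]
d [-0.0231  0.0016 -0.0016] w [-1.3674e+02  7.0000e-02 -5.9000e-01] rows>=12.8 world shift [-0.0085 -0.0022  0.0215]
```

View pics/w32.png

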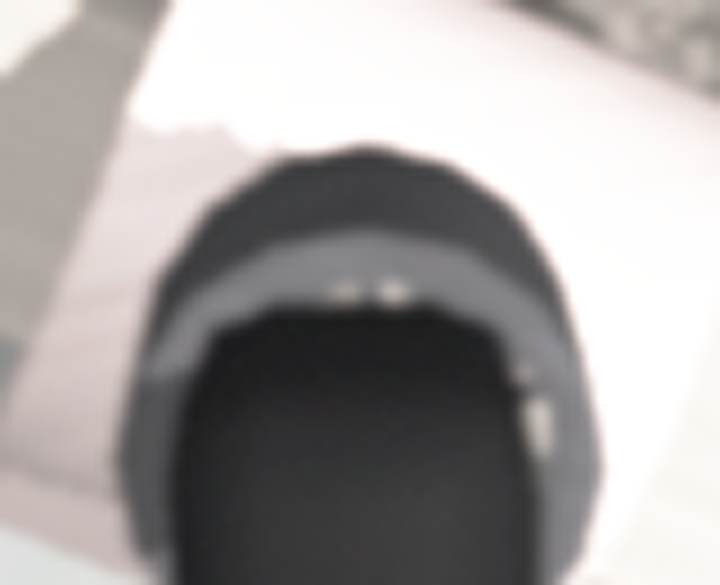

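View pics/w32b.png

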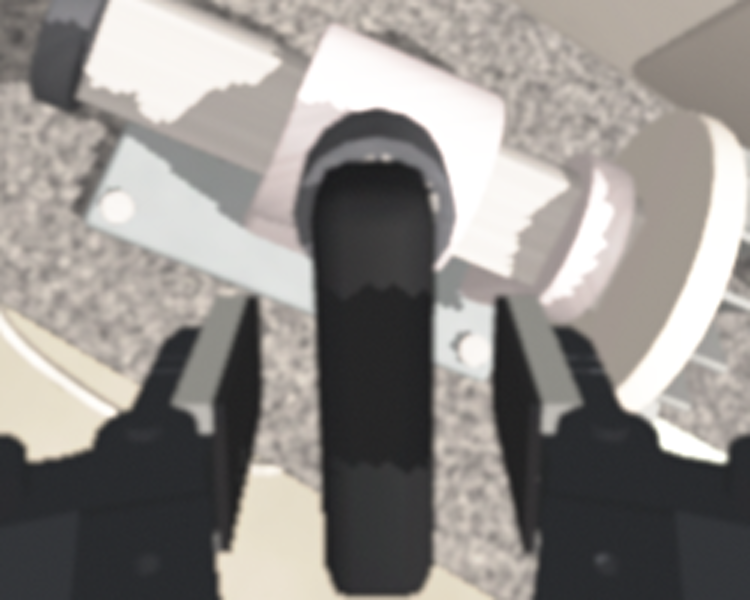

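```bash
python3 - <<'E'
from h import *
vang((367,293))
p,r=pose();M=r.as_matrix()
delta(p+U*.037,None)
Rr=R.from_rotvec([1.787,.696,-1.787]).as_matrix()
delta(np.array([.4205,.0016,.3065]),Rr)
E
```

```text
(367, 293) r 14.9 mod60 8.9
d [-0.037   0.0001 -0.0003] w [0. 0. 0.] rows>=0.6 world shift [-0.0166 -0.0027  0.033 ]
d [-0.095   0.0019 -0.0105] w [ -9.   -24.12 -13.14] rows>=2.7 world shift [-0.0346 -0.0031  0.0891]
```

Emit:
move_arm --targets '[{"dx": -0.012, "dy": 0, "dz": 0, "wx": 0, "wy": 0, "wz": 0, "jaw": 0.6}, {"dx": -0.025, "dy": 0, "dz": 0, "wx": 0, "wy": 0, "wz": 0, "jaw": 0.6}, {"dx": -0.037, "dy": 0, "dz": 0, "wx": 0, "wy": 0, "wz": 0, "jaw": 0.6}, {"dx": -0.055, "dy": 0.001, "dz": -0.003, "wx": -2, "wy": -6, "wz": -3.3, "jaw": 0.6}, {"dx": -0.075, "dy": 0.001, "dz": -0.006, "wx": -4.5, "wy": -12, "wz": -6.6, "jaw": 0.6}, {"dx": -0.09, "dy": 0.002, "dz": -0.009, "wx": -7, "wy": -18, "wz": -10, "jaw": 0.6}, {"dx": -0.095, "dy": 0.002, "dz": -0.0105, "wx": -9, "wy": -24.1, "wz": -13.1, "jaw": 0.6}, {"dx": -0.095, "dy": 0.002, "dz": -0.0105, "wx": -9, "wy": -24.1, "wz": -13.1, "jaw": 0.6}]'

```text
time: 28.82
position: [0.4214, 0.0018, 0.3067]
tcp_rot: [1.786, 0.697, -1.787]
ft_force: [-0.1, -0.4, -1.0]
width: 0.597
```

```bash
python3 - <<'E'
from h import *
rep()
c=cam('wrist');crop(c,275,85,335,150,11,'w33.png');crop(c,0,0,512,384,1.5,'w33b.png')
s=cam('scene');crop(s,180,130,300,230,6,'s8.png')
print(proj(s,[AXC+U*.136]))
E
```

```text
28.825 tool F [1.  0.3 0.3] tool M [ 0.   -0.03 -0.01] w 0.5973953989921632 J [-0.12 -0.38  1.84 -0.    1.68  0.71]
d [ 0.0677  0.0165 -0.0191] w [-124.7    -4.03   33.16] rows>=12.1 world shift [ 0.0252  0.0007 -0.0677]
[[257.71180614 195.48653848]]
```

View pics/w33.png

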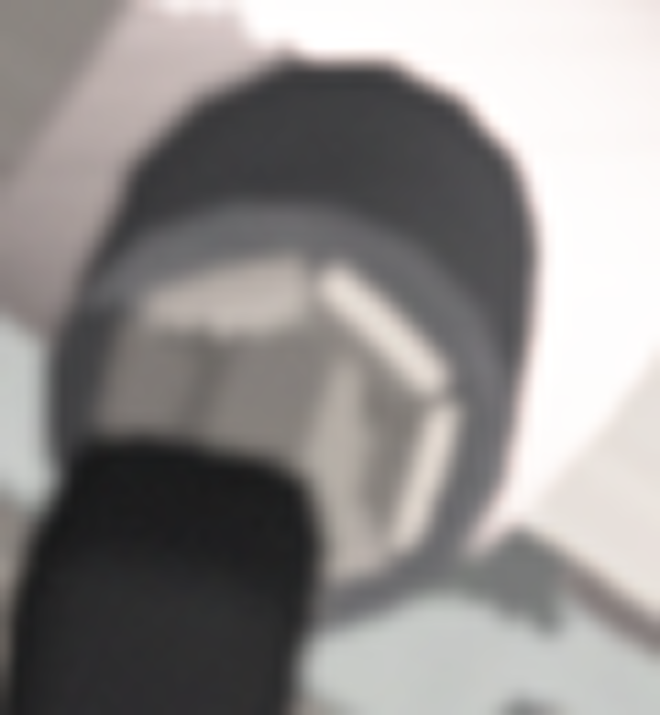

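View pics/s8.png

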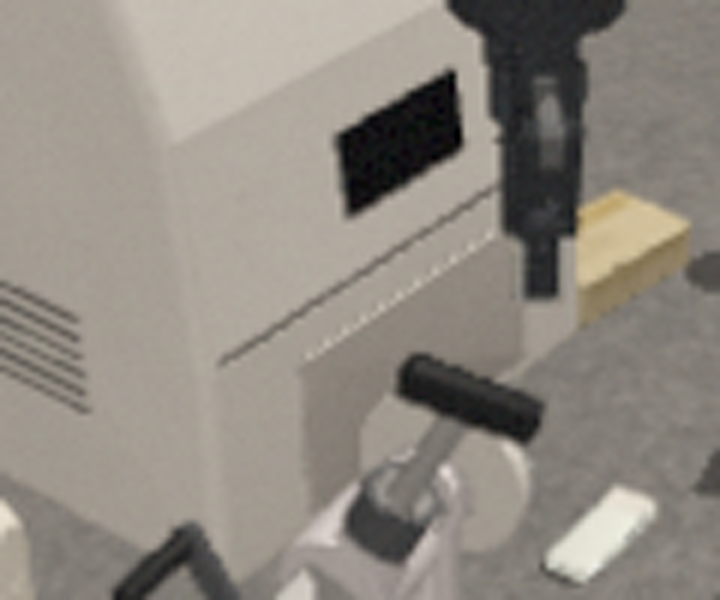

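```bash
python3 - <<'E'
from fit import *
c=cam('wrist')
fit(c,[(318,260),(452,392),(405,550)],275,85,11,[1,2,3],3)
fit(c,[(125,315),(318,260),(452,392),(405,550)],275,85,11,[0,1,2,3],3)
E
```

```text
0.058 centre [-1.11 -0.3 ] ang 8.34 rms 0.59
0.06 centre [-0.74  0.57] ang 8.34 rms 0.52
0.062 centre [-0.37  1.45] ang 8.34 rms 0.44
0.058 centre [-0.79 -0.67] ang 7.2 rms 1.07
0.06 centre [-0.47  0.21] ang 7.2 rms 0.97
0.062 centre [-0.14  1.1 ] ang 7.2 rms 0.88
```

After the redo, the released hexagon reads 8.3°, against 0.9° before it. In the closer views it read 8.9° released and 9–11° when driven against the stop. The crank elbow is unchanged at scene pixel (211,217) before and after. One last look, then I hand in.

View pics/w33b.png

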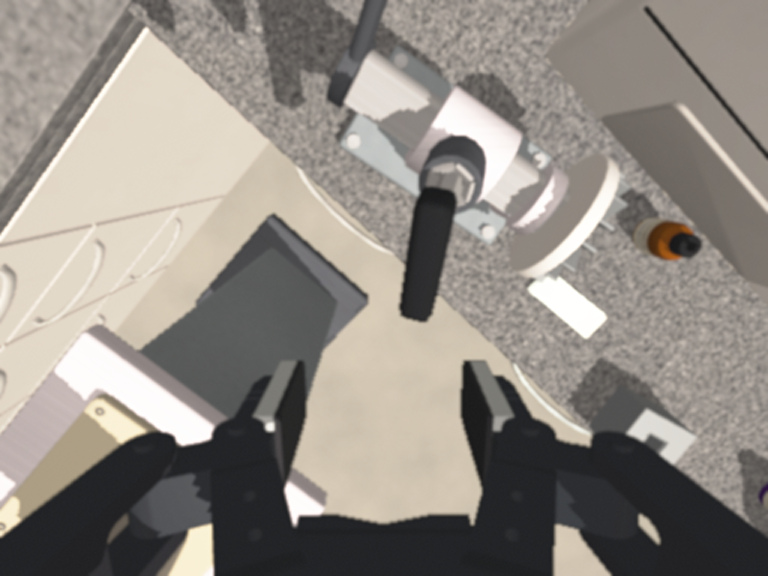

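The key stands in the screw at (430,250), the slides and orange bottle are where they were, and the gripper is clear.

```bash
python3 -c "
from station import arm
print(arm.finish_job(), arm.observe()['time'])"
```

```text
the job is handed in; nothing more can be done
the job is handed in; nothing more can be done
```

The rotator is locked as far as my checks can tell. I handed the job in at about 29 s, and no verdict was reported.

- **Crank:** I swung it first. It reads 28–30° away from the robot by camera and 29.7° by grip position; square is 30°. It had not moved in the scene view by the end.
- **Key:** I took it from its block and inserted it until it bottomed, with the tip at about 34.5 mm from the shaft's axis against a nominal 35. My last views match a seated key only to within a few mm, and regripping may have lifted it up to about 1 mm.
- **Screw, first attempt:** I turned too far and the loosely fitting key slipped over one corner of the socket. Backing off before letting go then dragged the screw back about 7°.
- **Screw, second attempt:** I regripped the key, turned the screw back to its stop (about 0.18 N m) and let go without backing off.
- **Final screw angle:** The released socket reads 8.3–8.9° (7.2° in one looser fit), against 9–11° when driven against the stop. So it may rest 1–2° short. That is about 49° of turning, which fits the stop only if the screw began near 0.34 rad, within the stated range but not measured directly.
- **Other things:** The key stands free with the gripper clear of it. The slides and the orange bottle look unmoved in the last picture. I never went near the other bystanders, but I did not look at them again at the end.

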